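# Close up the paint pots after class

### The job

Close up the tempera pots for the day: clear every painting knife off the pots into the green tray so that it lies flat in it, then put each lid on the pot of its own colour, fully seated in the mouth and level, with the pots left upright on the bench. Do not tip a pot over, and leave the canvas, the paint bottle and the paint tube where they are.

Things in the scene. Friction and masses are not known exactly. Their poses are not given: they have to be found in the camera images.
- tray: Low open green plastic tool tray fixed to the bench, 210 x 210 mm outside, 30 mm high, walls and floor 5 mm thick. Origin: centre of its underside, on the bench; x and y along its sides, z up.
- pot_blue: Loose round white paint pot with a blue band: outer diameter 88 mm, height 75 mm, wall 4 mm (mouth 80 mm wide), about 0.3 to 0.6 kg. It holds a solid blue cake of tempera paint whose top is 27 mm below the rim. Origin: centre of its underside; z up; the rim is at z = 75 mm.
- pot_yellow: Loose round white paint pot with a yellow band: outer diameter 88 mm, height 75 mm, wall 4 mm (mouth 80 mm wide), about 0.3 to 0.6 kg. It holds a solid yellow cake of tempera paint whose top is 27 mm below the rim. Origin: centre of its underside; z up; the rim is at z = 75 mm.
- pot_red: Loose round white paint pot with a red band: outer diameter 88 mm, height 75 mm, wall 4 mm (mouth 80 mm wide), about 0.3 to 0.6 kg. It holds a solid red cake of tempera paint whose top is 27 mm below the rim. Origin: centre of its underside; z up; the rim is at z = 75 mm.
- pot_green: Loose round white paint pot with a green band: outer diameter 88 mm, height 75 mm, wall 4 mm (mouth 80 mm wide), about 0.3 to 0.6 kg. It holds a solid green cake of tempera paint whose top is 27 mm below the rim. Origin: centre of its underside; z up; the rim is at z = 75 mm.
- lid_blue: Loose blue lid of the blue pot, about 70 g. From below: a plug 70 mm across, 6 mm deep, that drops into the pot's mouth; a flange 94 mm across, 6 mm thick, that lands on the rim; a white round knob 28 mm across, 30 mm high. Origin: centre of the plug's underside; z up through the knob, whose top is at z = 42 mm. Seated, its origin is 69 mm above the pot's. Starts on the bench, knob up.
- lid_yellow: Loose yellow lid of the yellow pot, about 70 g. From below: a plug 70 mm across, 6 mm deep, that drops into the pot's mouth; a flange 94 mm across, 6 mm thick, that lands on the rim; a white round knob 28 mm across, 30 mm high. Origin: centre of the plug's underside; z up through the knob, whose top is at z = 42 mm. Seated, its origin is 69 mm above the pot's. Starts on the bench, knob up.
- lid_red: Loose red lid of the red pot, about 70 g. From below: a plug 70 mm across, 6 mm deep, that drops into the pot's mouth; a flange 94 mm across, 6 mm thick, that lands on the rim; a white round knob 28 mm across, 30 mm high. Origin: centre of the plug's underside; z up through the knob, whose top is at z = 42 mm. Seated, its origin is 69 mm above the pot's. Starts on the bench, knob up.
- lid_green: Loose green lid of the green pot, about 70 g. From below: a plug 70 mm across, 6 mm deep, that drops into the pot's mouth; a flange 94 mm across, 6 mm thick, that lands on the rim; a white round knob 28 mm across, 30 mm high. Origin: centre of the plug's underside; z up through the knob, whose top is at z = 42 mm. Seated, its origin is 69 mm above the pot's. Starts on the bench, knob up.
- knife_1: Painting knife, 167 mm long, about 50 g, brown handle; may be absent (None). Origin: middle of its length, on the underside, near its centre of mass; x to the blade tip, z up. Handle from x = -85 to +15 mm, 16 mm wide, 14 mm high; steel blade 24 mm wide, 4 mm thick, its underside flush with the handle's. Starts lying across a pot's mouth, on the rim.
- knife_2: Painting knife, 167 mm long, about 50 g, dark brown handle; may be absent (None). Origin: middle of its length, on the underside, near its centre of mass; x to the blade tip, z up. Handle from x = -85 to +15 mm, 16 mm wide, 14 mm high; steel blade 24 mm wide, 4 mm thick, its underside flush with the handle's. Starts lying across a pot's mouth, on the rim.
- knife_3: Painting knife, 167 mm long, about 50 g, black handle; may be absent (None). Origin: middle of its length, on the underside, near its centre of mass; x to the blade tip, z up. Handle from x = -85 to +15 mm, 16 mm wide, 14 mm high; steel blade 24 mm wide, 4 mm thick, its underside flush with the handle's. Starts lying across a pot's mouth, on the rim.
- knife_4: Painting knife, 167 mm long, about 50 g, red handle; may be absent (None). Origin: middle of its length, on the underside, near its centre of mass; x to the blade tip, z up. Handle from x = -85 to +15 mm, 16 mm wide, 14 mm high; steel blade 24 mm wide, 4 mm thick, its underside flush with the handle's. Starts lying across a pot's mouth, on the rim.
- canvas: Bystander: blue painted canvas panel, 260 x 180 x 18 mm, lying on the bench; origin centre of underside.
- bottle: Bystander: upright orange paint bottle, 50 mm across, 120 mm high; origin centre of underside.
- tube: Bystander: metal paint tube with a red label and black cap lying on the bench, 110 mm long, 32 mm wide, 22 mm high; origin under the middle of its 90 mm body, x towards the cap.

How it is judged (in metres and radians):
On the way, in this order (a step that is already met when the one before it is completed fails the run):
1. every painting knife lies in the green tray (x of knife_1 in the frame of tray between -0.095 and 0.095 m and y of knife_1 in the frame of tray between -0.095 and 0.095 m and z of each of knife_1, knife_2, knife_3, knife_4 in the frame of tray below 0.032 m and angle between knife_1's own x axis and vertical between 1.37 and 1.77 rad and linear speed of each of knife_1, knife_2, knife_3, knife_4 below 0.02 m/s and x of knife_2 in the frame of tray between -0.095 and 0.095 m and y of knife_2 in the frame of tray between -0.095 and 0.095 m and angle between knife_2's own x axis and vertical between 1.37 and 1.77 rad and x of knife_3 in the frame of tray between -0.095 and 0.095 m and y of knife_3 in the frame of tray between -0.095 and 0.095 m and angle between knife_3's own x axis and vertical between 1.37 and 1.77 rad and x of knife_4 in the frame of tray between -0.095 and 0.095 m and y of knife_4 in the frame of tray between -0.095 and 0.095 m and angle between knife_4's own x axis and vertical between 1.37 and 1.77 rad), for 0.2 s.
2. every pot is closed with the lid of its own colour, seated and level (z of lid_blue in the frame of pot_blue between 0.064 and 0.072 m and horizontal distance between lid_blue and pot_blue below 0.009 m and angle between the z axis of lid_blue and the z axis of pot_blue, either way round below 0.06 rad and angle between each of lid_blue, lid_yellow, lid_red, lid_green's own z axis and vertical below 0.1 rad and z of lid_yellow in the frame of pot_yellow between 0.064 and 0.072 m and horizontal distance between lid_yellow and pot_yellow below 0.009 m and angle between the z axis of lid_yellow and the z axis of pot_yellow, either way round below 0.06 rad and z of lid_red in the frame of pot_red between 0.064 and 0.072 m and horizontal distance between lid_red and pot_red below 0.009 m and angle between the z axis of lid_red and the z axis of pot_red, either way round below 0.06 rad and z of lid_green in the frame of pot_green between 0.064 and 0.072 m and horizontal distance between lid_green and pot_green below 0.009 m and angle between the z axis of lid_green and the z axis of pot_green, either way round below 0.06 rad), for 0.2 s.
At the end, for the whole second after the job is handed in: Each present knife lies level (0.2 rad) in the tray, its middle within 95 mm of the centre along both sides. Each lid is in the pot of its colour: origin 64-72 mm above the pot's, within 9 mm of its axis, parallel to it within 0.06 rad. Pots upright (0.1 rad) on the bench; knives at rest (all of step 1 and all of step 2 and angle between each of pot_blue, pot_yellow, pot_red, pot_green's own z axis and vertical below 0.1 rad and height (world z) of each of pot_blue, pot_yellow, pot_red, pot_green below 0.01 m); the robot touches nothing.
It fails at once if a pot is tipped over (tilt over 0.7 rad) (angle between any of pot_blue, pot_yellow, pot_red, pot_green's own z axis and vertical above 0.7 rad).
It fails at once if the canvas, bottle or tube is moved more than 30 mm (distance of any of canvas, bottle, tube from where it was at the start of the episode above 0.03 m).
Of knife_1, knife_2, knife_3, knife_4 only 2 to 4 are there at a start; the rules pass over those that are not, and their reading is None.
At some moment in a run one of pot_blue, pot_yellow, pot_red, pot_green may be knocked a few centimetres aside while the robot is not near it.
Once in a run the grip may slacken for a moment while it holds something.
It also fails if it takes over 210 s, if anything falls off the work surface, if the arm or the gripper's body presses on something with over 40 N, if the wrist force passes 120 N, or if a joint passes its speed limit or range.

### The arm

A 6-joint arm with a two-finger parallel gripper is mounted at the origin on the work surface. World frame = base frame: x ahead of the robot, y to its left, z up, the work surface at z = 0. Lengths are in mm, angles in rad, forces in N, time in s.
With the tool pointing down it reaches from about 350 to 775 mm from the base axis. Payload 5.5 kg.
Tool frame: the origin (TCP) lies midway between the tips of the shut fingers; the grasp point (between the pads) lies 19 mm behind it; z points along the fingers, y is the line along which they close (so a half turn about z gives the same grasp; the last joint's range is limited). The gripper opens to 85 mm and grips with 20 to 120 N. Pads are 22 mm wide; open, the fingers measure 114 mm over their backs; the gripper's body (76 mm by 85 mm) begins 54 mm behind the grasp point. The pads swing forward as they close: fully open they stand 13 mm farther back than shut.
Start: joints at [1.132, 0.313, 0.046, 1.304, 0, 1.431], TCP at [169.289, 549.557, 231.323] pointing down, gripper open.
Joint ranges: [-2.76, 2.76], [-0.86, 1.69], [-1.03, 1.26], [-2.2, 2.34], [-1.47, 1.5], [-3.14, 3.14]. Speed limits (rad/s): [2.57, 2.57, 3.14, 3.14, 3.14, 3.14].

### API

Orientations are given as a unit quaternion [x, y, z, w].
In Python, from cell import r gives the robot as it stands.
- The arm moves only by the tool move_arm, never from a script. Its arguments are lists of equal length, an entry for each row: "delta_rot": the turn, a rotation vector about the tool's x, y, z in units of pi rad (1.0 is pi rad), a list of three; "dp": the shift along the tool's x, y, z in units of 100 mm (1.0 is 100 mm), a list of three; "hand": the opening, from -1 (shut) to 1 (fully open). A call has 1 to 5 rows; each row is the pose to reach, as a shift and turn from the pose commanded when the call began, along the tool's axes at that moment, turning the shorter way round; what a row does not reach only later rows make up. A row lasts 1/10 s, in which the tool goes at most 50 mm and 8.59 degrees, less where a joint would pass 70% of its speed; a pose out of reach is approached as far as the arm can. A call with a number of a shift or a turn outside -1 to 1 is refused whole. A call with a gripper value outside its range is refused whole. The fingers move at their own pace and stop on an object; "force" is the grip in N (left out, the last holds). Time passes only in rows, so rows that repeat a pose let the fingers close. It gives the time, the measured TCP pose, the force, the opening and the grip force at its end, in the units of the state.
- r.get_obs(): the state, without advancing time (a new reading comes with each control period).
- r.snapshot(name): name is "side" or "top" or "wrist"; returns the picture (480x640x3 uint8, red, green, blue); there is no depth.
- r.camera_params(name): a dict with "fx", "fy", "cx", "cy" (pixels), "R" (3x3) and "t" (3): a world point X has camera coordinates R X + t. Camera axes: x right, y down, z forward; pixel columns grow to the right and rows downward; lengths in mm; the calibration is good to about 2 mm. A picture is of the moment at which its call begins: read the wrist's pose just before it. camera_params takes no time and is no camera call; for the wrist camera it gives the pose at the moment of the call.
- r.sign_off(): hands the job in; it is judged then, once.
The state is a dict: "t": time; "joints": joint angles; "joint_vel": joint speeds; "tau": joint torques, N m; "ee_pos": TCP position; "tcp_rot": TCP orientation; "contact_force": force on the tool from outside, world axes, zero at the start; "wrist_torque": the same for the moment, N m; "gripper_width": finger opening in mm; "grasp_force": force on a finger pad.
Only numpy, scipy, OpenCV 4.12 (cv2) and the standard library are available. Lean on these libraries where they do the work, as an engineer would, in place of code of your own. Each camera call takes 0.05 s, during which the arm holds its last target. There are 200 camera calls.

## Working session

There is one attempt and no reset: what is moved stays moved. The work goes in short steps, Python scripts to look and compute and a tool call to move; the robot and the scene stay as the last step left them, time stands still between calls to the robot, and variables do not carry over. Pictures are saved under pics/ and viewed, at most 14 in all, crops included, and the job is handed in when it is done.

Besides the shell and the picture viewer there is one more tool, called as name(argument=value, ...) on one line, values as JSON. move_arm: Moves the arm, as the interface text tells. Shifts and turns lie within -1 to 1; 1 stands for 100 mm of shift or pi rad of turn. Its arguments: {"type":"object","properties":{"delta_rot":{"type":"array"},"dp":{"type":"array"},"hand":{"type":"array"},"force":{"type":"number"}},"required":["delta_rot","dp","hand"]}

```bash
ls; mkdir -p pics; cat > h.py <<'E'
import numpy as np, cv2
from cell import r
from scipy.spatial.transform import Rotation as Ro
def snap(n,f):
    P=r.camera_params(n); im=r.snapshot(n); cv2.imwrite('pics/'+f+'.png',cv2.cvtColor(im,cv2.COLOR_RGB2BGR)); return im,P
def px2w(P,u,v,z):
    R=np.array(P['R']);t=np.array(P['t']);d=R.T@np.array([(u-P['cx'])/P['fx'],(v-P['cy'])/P['fy'],1]);c=-R.T@t
    return c+d*(z-c[2])/d[2]
def w2px(P,X):
    c=np.array(P['R'])@np.array(X)+np.array(P['t']); return P['fx']*c[0]/c[2]+P['cx'],P['fy']*c[1]/c[2]+P['cy']
E
python3 - <<'E'
from h import *
for n in('top','side'):
    im,P=snap(n,n+'0'); print(n,{k:np.round(np.array(v),3).tolist() for k,v in P.items()})
o=r.get_obs();print({k:np.round(np.array(v),3).tolist() for k,v in o.items()})
print(Ro.from_quat(o['tcp_rot']).as_matrix().round(3))
E
```

```text
pics
top {'fx': 479.87, 'fy': 479.87, 'cx': 323.848, 'cy': 238.799, 'R': [[0.019, -1.0, 0.021], [-0.988, -0.022, -0.154], [0.154, -0.018, -0.988]], 't': [-119.574, 545.977, 1179.044]}
side {'fx': 491.525, 'fy': 491.525, 'cx': 324.138, 'cy': 240.133, 'R': [[0.999, -0.028, 0.02], [-0.002, -0.616, -0.788], [0.034, 0.788, -0.615]], 't': [-532.92, 3.816, 1410.297]}
{'t': 0.1, 'joints': [1.132, 0.314, 0.045, 1.304, 0.0, 1.431], 'joint_vel': [0.0, -0.001, 0.001, -0.002, -0.0, -0.0], 'tau': [0.003, -48.172, 29.925, 0.013, -0.0, 0.0], 'ee_pos': [169.076, 549.087, 230.503], 'tcp_rot': [0.149, 0.989, -0.001, -0.0], 'contact_force': [-0.207, -0.749, 0.158], 'wrist_torque': [-0.024, 0.016, -0.021], 'grasp_force': 0.0, 'gripper_width': 85.668}
[[-0.956  0.294 -0.001]
 [ 0.294  0.956 -0.001]
 [ 0.    -0.002 -1.   ]]
```

View pics/top0.png

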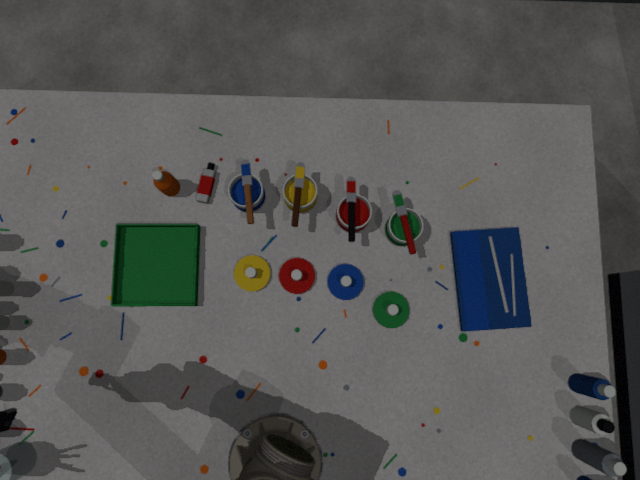

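View pics/side0.png

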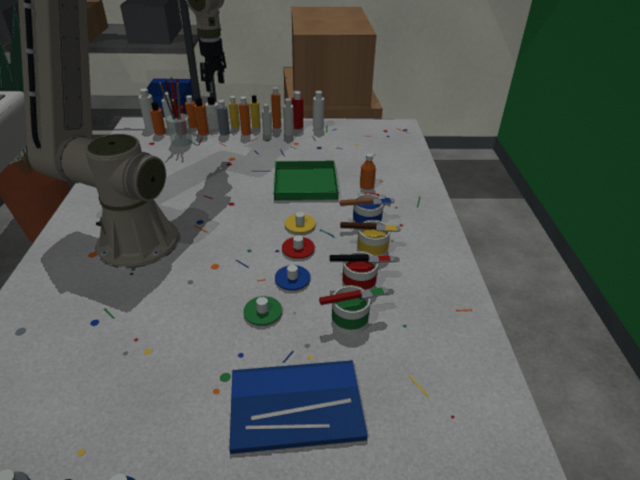

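All four knives are present. In the top view, blue, yellow, red and green pots sit at about (247,190), (300,192), (353,212) and (404,227). Each has a knife lying across it with the handle toward the robot. The lids are yellow (252,272), red (297,275), blue (346,281) and green (391,309), and the tray is around (157,265). I'll enlarge this area.

```bash
python3 - <<'E'
import cv2
im=cv2.imread('pics/top0.png')[150:340,105:435]
a=im[:, 110:]
cv2.imwrite('pics/c1.png',cv2.resize(im[0:120,110:330],None,fx=3.6,fy=3.6,interpolation=cv2.INTER_CUBIC))
cv2.imwrite('pics/c2.png',cv2.resize(im[60:190,0:300],None,fx=2.6,fy=2.6,interpolation=cv2.INTER_CUBIC))
E
```

```text
(no output)
```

View pics/c1.png

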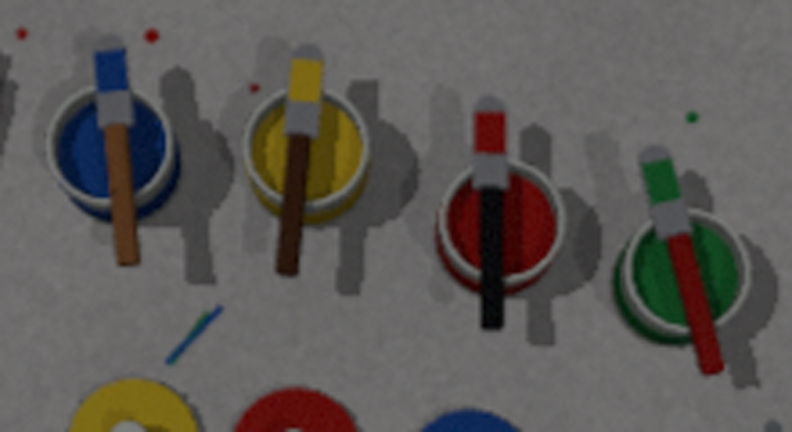

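c1 (origin 215,150, scale 3.6) gives these tip to handle-end pairs:
- **Blue:** (110,42)→(129,264)
- **Yellow:** (308,47)→(287,273)
- **Red:** (489,97)→(492,328)
- **Green:** (655,148)→(711,373)

Rim centres are at about (113,147), (306,148), (501,227) and (687,271).

View pics/c2.png

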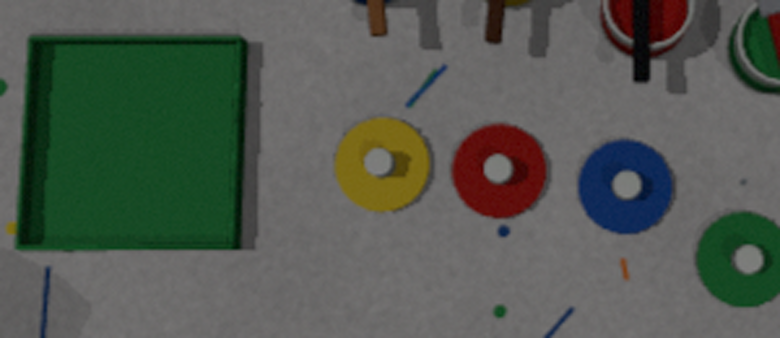

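```bash
python3 - <<'E'
from h import *
P=r.camera_params('top')
f=lambda c:(215+(c[0]+.5)/3.6-.5,150+(c[1]+.5)/3.6-.5)
K=dict(blue=((110,42),(129,264)),yellow=((308,47),(287,273)),red=((489,97),(492,328)),green=((655,148),(711,373)))
C=dict(blue=(113,147),yellow=(306,148),red=(501,227),green=(687,271))
for k in K:
    a=px2w(P,*f(K[k][0]),79);b=px2w(P,*f(K[k][1]),86);d=a-b
    print(k,'mid',((a+b)/2).round(1)[:2],'len',np.hypot(*d[:2]).round(1),'yaw',np.degrees(np.arctan2(d[1],d[0])).round(1),'pot',px2w(P,*f(C[k]),75).round(1)[:2])
im=cv2.imread('pics/top0.png');hsv=cv2.cvtColor(im,cv2.COLOR_BGR2HSV)
for n,(u,v) in dict(yellow=(252,272),red=(297,275),blue=(346,281),green=(391,309)).items():
    y,x=np.mgrid[0:480,0:640];m=((hsv[...,1]>110)&(np.hypot(x-u,y-v)<26)).astype(np.uint8)
    c=max(cv2.findContours(m,0,1)[0],key=cv2.contourArea); (e,ax,_)=cv2.fitEllipse(cv2.convexHull(c))
    print('lid',n,np.round(e,1),np.round(ax,1),px2w(P,*e,10).round(1)[:2])
E
```

```text
blue mid [656.8  84.4] len 160.8 yaw 7.5 pot [661.9  90.1]
yellow mid [654.9 -39.1] len 163.4 yaw -3.5 pot [664.4 -44.4]
red mid [ 620.8 -173.5] len 165.0 yaw 1.1 pot [ 611.3 -181.5]
green mid [ 590.  -306.8] len 162.9 yaw 12.9 pot [ 583.1 -311.2]
lid yellow [251.6 272.8] [35.9 36.4] [460.6  75.9]
lid red [296.6 275.3] [35.6 36. ] [456.5 -40.3]
lid blue [345.1 281.4] [35.3 35.8] [ 443.3 -166. ]
lid green [390.7 309.5] [35.3 36.1] [ 373.7 -284. ]
```

move_arm(delta_rot=[[0,0,-0.045],[0,0,-0.0952],[0,0,-0.0952]], dp=[[0,0,0],[0,0,0],[0,0,0]], hand=[-0.2,-0.2,-0.2], force=60)

```text
t: 0.4
ee_pos: [169.2, 549.3, 230.8]
tcp_rot: [-0.001, 1.0, -0.0, -0.0]
contact_force: [-0.2, 0.1, 1.4]
gripper_width: 43.8
grasp_force: 0.0
```

```bash
cat > g.py <<'E'
from h import *
def st():
    o=r.get_obs(); M=Ro.from_quat(o['tcp_rot']).as_matrix()
    print('t',round(o['t'],2),'p',np.round(o['ee_pos'],1),'x',M[:,0].round(3),'z',M[:,2].round(3),'w',round(o['gripper_width'],1),'F',round(o['grasp_force'],1),'q6',round(o['joints'][5],2)); return np.array(o['ee_pos']),M
E
python3 - <<'E'
from g import *
st()
P=r.camera_params('top')
for u,v in((116.2,224),(198.5,224),(111.2,305.1),(197,305.1),(155.7,264.5)): print(px2w(P,u,v,30).round(1))
E
```

```text
t 0.4 p [169.2 549.3 230.8] x [-1.    -0.001  0.   ] z [-0.    -0.001 -1.   ] w 43.8 F 0.0 q6 1.13
[576.9 424.7  30. ]
[581.8 214.9  30. ]
[370.9 419.6  30. ]
[375.1 206.4  30. ]
[475.  316.6  30. ]
```

move_arm(delta_rot=[[0,0,0],[0,0,0],[0,0,0]], dp=[[-0.97,-0.931,0],[-0.97,-0.931,0],[-0.97,-0.931,0]], hand=[-0.4,-0.4,-0.4])

```text
t: 0.7
ee_pos: [267.4, 454.7, 231.0]
tcp_rot: [0.002, 1.0, -0.0, 0.0]
contact_force: [-0.1, 0.4, -0.8]
gripper_width: 25.5
grasp_force: 0.0
```

move_arm(delta_rot=[[0,0,0],[0,0,0],[0,0,0]], dp=[[-0.97,-0.931,0],[-0.97,-0.931,0],[-0.97,-0.931,0]], hand=[-0.4,-0.4,-0.4])

```text
t: 1.0
ee_pos: [365.0, 361.3, 231.2]
tcp_rot: [0.003, 1.0, -0.0, 0.0]
contact_force: [-0.4, 1.1, 0.3]
gripper_width: 25.6
grasp_force: 0.0
```

move_arm(delta_rot=[[0,0,0],[0,0,0],[0,0,0]], dp=[[-0.97,-0.931,0],[-0.97,-0.931,0],[-0.97,-0.931,0]], hand=[-0.4,-0.4,-0.4])

```text
t: 1.3
ee_pos: [462.2, 268.1, 231.1]
tcp_rot: [0.003, 1.0, -0.0, 0.0]
contact_force: [-0.2, 0.8, 0.4]
gripper_width: 25.8
grasp_force: 0.0
```

move_arm(delta_rot=[[0,0,0],[0,0,0],[0,0,0]], dp=[[-0.97,-0.931,0],[-0.97,-0.931,0],[-0.97,-0.931,0]], hand=[-0.4,-0.4,-0.4])

```text
t: 1.6
ee_pos: [559.3, 174.8, 230.9]
tcp_rot: [0.003, 1.0, -0.0, 0.0]
contact_force: [-0.6, 0.7, -0.3]
gripper_width: 25.7
grasp_force: 0.0
```

move_arm(delta_rot=[[0,0,0],[0,0,0],[0,0,0],[0,0,0],[0,0,0]], dp=[[-0.97,-0.931,0],[-0.97,-0.931,0],[-0.97,-0.931,0],[-0.97,-0.931,0],[-0.97,-0.931,0]], hand=[-0.4,-0.4,-0.4,-0.4,-0.4])

```text
t: 2.1
ee_pos: [654.3, 83.5, 230.2]
tcp_rot: [0.002, 1.0, 0.0, -0.001]
contact_force: [-1.6, 0.6, 0.3]
gripper_width: 25.4
grasp_force: 0.0
```

```bash
python3 - <<'E'
from g import *
st(); im,P=snap('wrist','w1'); print({k:np.round(np.array(v),2).tolist() for k,v in P.items()})
for X in ((661.9,90.1,75),(654,84,82),(664,-44,75)): print(np.round(w2px(P,X),1))
E
```

```text
t 2.1 p [654.3  83.5 230.2] x [-1.     0.004  0.002] z [-0.002  0.    -1.   ] w 25.4 F 0.0 q6 0.01
{'fx': 330.96, 'fy': 330.96, 'cx': 324.25, 'cy': 237.71, 'R': [[0.0, 1.0, -0.0], [0.96, -0.0, 0.29], [0.29, -0.0, -0.96]], 't': [-86.45, -662.47, 189.23]}
[330.2 229.7]
[323.6 223.3]
[187.1 232.2]
```

View pics/w1.png

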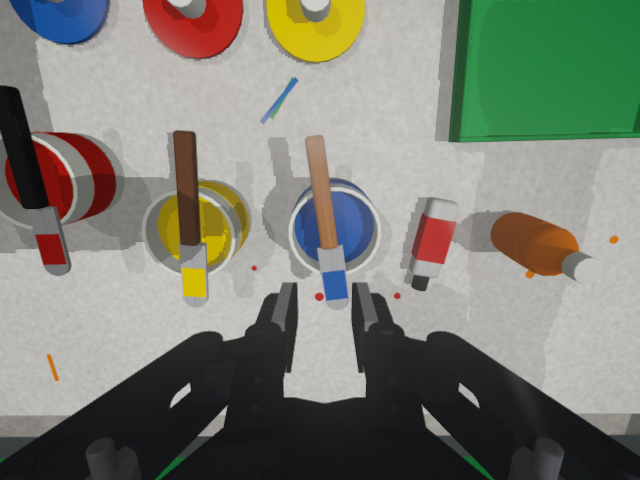

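The wrist view shows the blue knife from (336,306) at the tip to (314,137) at the handle end, with the blue rim centred near (335,230). The yellow knife runs (195,305)→(185,132), with its rim near (193,228).

```bash
python3 - <<'E'
from g import *
P=r.camera_params('wrist')
for a,b in(((336,306),(314,137)),((195,305),(185,132))):
    a=px2w(P,*a,79);b=px2w(P,*b,85);d=a-b;print(((a+b)/2).round(1),np.hypot(*d[:2]).round(1),np.degrees(np.arctan2(d[1],d[0])).round(1))
print(px2w(P,335,230,75).round(1),px2w(P,193,228,75).round(1))
E
```

```text
[658.8  87.   82. ] 161.7 7.1
[656.1 -36.5  82. ] 163.8 -4.4
[661.8  95.5  75. ] [659.8 -37.2  75. ]
```

move_arm(delta_rot=[[0,0,-0.041],[0,0,-0.041],[0,0,-0.041]], dp=[[0,0.02,0.5],[0,0.02,1.0],[0,0.02,1.0]], hand=[-0.3,-0.3,-0.3])

```text
t: 2.45
ee_pos: [647.1, 87.7, 123.7]
tcp_rot: [-0.065, 0.998, 0.001, -0.008]
contact_force: [-1.1, 0.6, -0.6]
gripper_width: 29.6
grasp_force: 0.0
```

move_arm(delta_rot=[[0,0,0],[0,0,0],[0,0,0],[0,0,0],[0,0,0]], dp=[[0,0,0.3],[0,0,0.55],[0,0,0.55],[0,0,0.55],[0,0,0.55]], hand=[-0.3,-0.3,-0.3,-0.3,-1])

```text
t: 2.95
ee_pos: [656.1, 86.6, 79.5]
tcp_rot: [-0.065, 0.998, -0.0, 0.002]
contact_force: [0.4, -2.0, -0.4]
gripper_width: 16.6
grasp_force: 0.1
```

move_arm(delta_rot=[[0,0,0],[0,0,0],[0,0,0],[0,0,0]], dp=[[0,0,0],[0,0,0],[0,0,0],[0,0,0]], hand=[-1,-1,-1,-1])

```text
t: 3.35
ee_pos: [656.2, 86.6, 79.7]
tcp_rot: [-0.065, 0.998, 0.0, 0.003]
contact_force: [-1.7, 1.4, 7.3]
gripper_width: 13.6
grasp_force: 61.1
```

move_arm(delta_rot=[[0,0,0],[0,0,0],[0,0,0],[0,0,0],[0,0,0]], dp=[[0,0,-0.15],[0,0,-0.4],[0,0,-0.7],[0,0,-0.7],[0,0,-0.7]], hand=[-1,-1,-1,-1,-1])

```text
t: 3.85
ee_pos: [655.5, 86.2, 148.3]
tcp_rot: [-0.064, 0.998, -0.0, 0.002]
contact_force: [0.3, -0.8, -1.5]
gripper_width: 14.1
grasp_force: 60.2
```

```bash
python3 - <<'E'
from g import *
st(); im,P=snap('wrist','w2')
E
```

```text
t 3.85 p [655.5  86.2 148.3] x [-0.992 -0.129 -0.004] z [ 0.004  0.    -1.   ] w 14.1 F 60.2 q6 -0.12
```

View pics/w2.png

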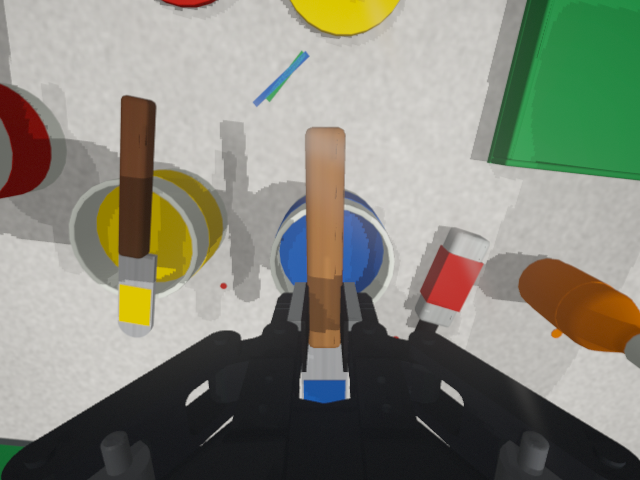

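The blue knife is gripped level just behind its blade. I'll carry it to the far slot in the tray.

move_arm(delta_rot=[[0,0,0.041],[0,0,0.041]], dp=[[0,0,-0.3],[0,0,-0.3]], hand=[-1,-1])

```text
t: 4.1
ee_pos: [655.5, 86.2, 178.6]
tcp_rot: [0.001, 1.0, 0.0, 0.002]
contact_force: [0.4, 0.3, -0.0]
gripper_width: 13.7
grasp_force: 60.2
```

move_arm(delta_rot=[[0,0,0],[0,0,0],[0,0,0]], dp=[[0.2,0.33,0],[0.5,0.8,0],[0.603,0.987,0]], hand=[-1,-1,-1])

```text
t: 4.4
ee_pos: [591.3, 186.8, 174.6]
tcp_rot: [-0.001, 1.0, 0.0, -0.002]
contact_force: [0.5, 0.3, -0.3]
gripper_width: 14.0
grasp_force: 60.2
```

move_arm(delta_rot=[[0,0,0],[0,0,0],[0,0,0]], dp=[[0.2,0.33,0],[0.5,0.8,0],[0.603,0.987,0]], hand=[-1,-1,-1])

```text
t: 4.7
ee_pos: [530.8, 285.7, 174.8]
tcp_rot: [-0.002, 1.0, -0.0, -0.001]
contact_force: [0.6, 0.3, -0.0]
gripper_width: 13.9
grasp_force: 60.2
```

move_arm(delta_rot=[[0,0,0],[0,0,0],[0,0,0],[0,0,0]], dp=[[0.2,0.33,0],[0.5,0.8,0],[0.603,0.987,0],[0.603,0.987,0]], hand=[-1,-1,-1,-1])

```text
t: 5.1
ee_pos: [470.5, 384.9, 174.8]
tcp_rot: [-0.003, 1.0, -0.0, -0.001]
contact_force: [0.5, 0.2, 0.0]
gripper_width: 14.0
grasp_force: 60.2
```

move_arm(delta_rot=[[0,0,0],[0,0,0],[0,0,0],[0,0,0],[0,0,0]], dp=[[0,0,0.3],[0,0,0.6],[0,0,1.0],[0,0,1.0],[0,0,1.0]], hand=[-1,-1,-1,-1,-1])

```text
t: 5.6
ee_pos: [472.8, 381.0, 75.4]
tcp_rot: [-0.0, 1.0, -0.001, -0.001]
contact_force: [0.6, 0.5, -0.4]
gripper_width: 14.5
grasp_force: 60.2
```

```bash
python3 - <<'E'
from g import *
st(); im,P=snap('wrist','w3')
E
```

```text
t 5.6 p [472.8 381.   75.4] x [-1.    -0.     0.003] z [-0.003 -0.002 -1.   ] w 14.5 F 60.2 q6 0.55
```

View pics/w3.png

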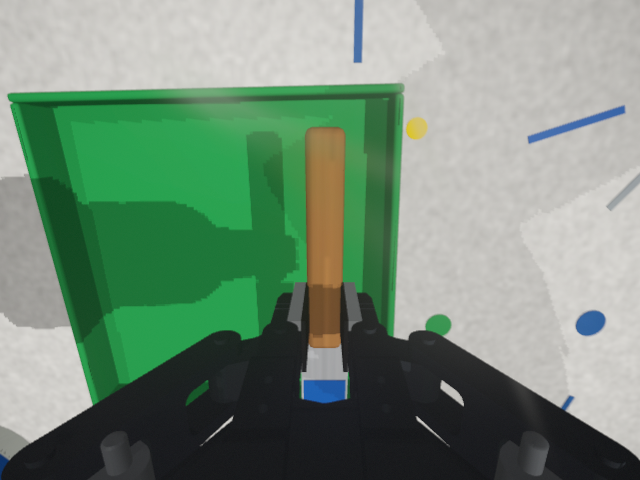

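The knife is level over the tray. The tray's robot-side outer edge runs from (10,95) to (403,86), and the corner is at (403,86).

```bash
python3 - <<'E'
from g import *
P=r.camera_params('wrist')
for p in((403,86),(10,95),(392,335)): print(px2w(P,*p,30).round(1))
E
```

```text
[373.3 424.4  30. ]
[377.9 216.3  30. ]
[523.9 427.8  30. ]
```

move_arm(delta_rot=[[0,0,0],[0,0,0],[0,0,0],[0,0,0],[0,0,0]], dp=[[-0.02,0.01,0.3],[-0.02,0.01,0.5],[-0.02,0.01,0.6],[-0.02,0.01,0.64],[-0.02,0.01,0.64]], hand=[-1,-1,-1,-1,-1])

```text
t: 6.15
ee_pos: [476.2, 383.6, 13.3]
tcp_rot: [-0.0, 1.0, 0.0, 0.001]
contact_force: [-0.4, -0.2, -0.5]
gripper_width: 13.9
grasp_force: 60.2
```

move_arm(delta_rot=[[0,0,0],[0,0,0],[0,0,0],[0,0,0],[0,0,0]], dp=[[0,0,0],[0,0,0],[0,0,0],[0,0,-0.2],[0,0,-0.6]], hand=[-0.45,-0.45,-0.45,-0.45,-0.45])

```text
t: 6.65
ee_pos: [473.1, 381.8, 70.0]
tcp_rot: [-0.0, 1.0, -0.002, -0.003]
contact_force: [0.8, 0.0, -0.4]
gripper_width: 23.1
grasp_force: 0.0
```

move_arm(delta_rot=[[0,0,0],[0,0,0],[0,0,0],[0,0,0]], dp=[[0,0,-0.5],[0,0,-1.0],[0,0,-1.0],[0,0,-1.0]], hand=[-0.4,-0.4,-0.4,-0.4])

```text
t: 7.05
ee_pos: [476.5, 383.9, 174.6]
tcp_rot: [-0.0, 1.0, 0.001, 0.002]
contact_force: [0.1, -0.3, -0.5]
gripper_width: 25.3
grasp_force: 0.0
```

```bash
python3 - <<'E'
from g import *
st(); im,P=snap('wrist','w4')
E
```

```text
t 7.05 p [476.5 383.9 174.6] x [-1.    -0.    -0.004] z [ 0.004  0.002 -1.   ] w 25.3 F 0.0 q6 0.55
```

View pics/w4.png

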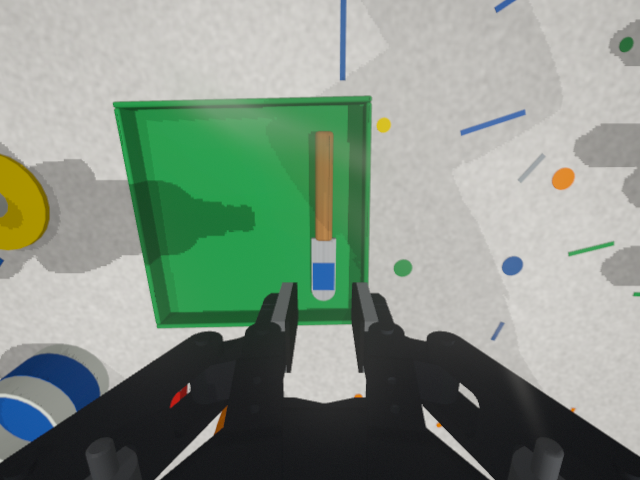

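The first knife lies flat in the tray at (323,215). Next is the yellow pot's knife.

move_arm(delta_rot=[[0,0,0],[0,0,0]], dp=[[-0.17,-0.42,0],[-0.354,-0.84,0]], hand=[-0.3,-0.3])

```text
t: 7.3
ee_pos: [509.3, 298.9, 170.0]
tcp_rot: [-0.002, 1.0, -0.001, -0.002]
contact_force: [0.1, 0.2, 0.5]
gripper_width: 30.0
grasp_force: 0.0
```

move_arm(delta_rot=[[0,0,0],[0,0,0]], dp=[[-0.17,-0.42,0],[-0.354,-0.84,0]], hand=[-0.3,-0.3])

```text
t: 7.5
ee_pos: [545.1, 213.6, 169.9]
tcp_rot: [-0.001, 1.0, -0.0, -0.002]
contact_force: [0.9, 0.3, 0.2]
gripper_width: 29.9
grasp_force: 0.0
```

move_arm(delta_rot=[[0,0,0],[0,0,0]], dp=[[-0.17,-0.42,0],[-0.354,-0.84,0]], hand=[-0.3,-0.3])

```text
t: 7.7
ee_pos: [580.6, 129.4, 169.9]
tcp_rot: [-0.0, 1.0, -0.0, -0.002]
contact_force: [0.9, 0.3, 1.3]
gripper_width: 29.7
grasp_force: 0.0
```

move_arm(delta_rot=[[0,0,0],[0,0,0]], dp=[[-0.17,-0.42,0],[-0.354,-0.84,0]], hand=[-0.3,-0.3])

```text
t: 7.9
ee_pos: [616.1, 45.6, 169.8]
tcp_rot: [-0.0, 1.0, 0.0, -0.002]
contact_force: [-0.0, -0.2, 0.0]
gripper_width: 30.2
grasp_force: 0.0
```

move_arm(delta_rot=[[0,0,0],[0,0,0.022],[0,0,0.022],[0,0,0.022]], dp=[[-0.17,-0.42,0],[-0.354,-0.84,0],[-0.354,-0.84,0],[-0.354,-0.84,0]], hand=[-0.3,-0.3,-0.3,-0.3])

```text
t: 8.3
ee_pos: [651.4, -37.8, 169.5]
tcp_rot: [0.035, 0.999, 0.001, -0.002]
contact_force: [-0.2, 1.4, -1.0]
gripper_width: 29.9
grasp_force: 0.0
```

move_arm(delta_rot=[[0,0,0],[0,0,0],[0,0,0],[0,0,0],[0,0,0]], dp=[[0,0,0.4],[0,0,0.7],[0,0,0.96],[0,0,0.96],[0,0,0.96]], hand=[-0.3,-0.3,-0.3,-0.3,-0.3])

```text
t: 8.8
ee_pos: [651.0, -34.8, 75.0]
tcp_rot: [0.033, 0.999, 0.0, -0.002]
contact_force: [-0.4, -0.7, 0.4]
gripper_width: 29.9
grasp_force: 0.0
```

move_arm(delta_rot=[[0,0,0],[0,0,0],[0,0,0],[0,0,0],[0,0,0]], dp=[[0,0,0],[0,0,0],[0,0,0],[0,0,0],[0,0,0]], hand=[-1,-1,-1,-1,-1])

```text
t: 9.3
ee_pos: [652.6, -36.7, 76.3]
tcp_rot: [0.034, 0.999, 0.0, 0.0]
contact_force: [-0.7, -1.0, -0.9]
gripper_width: 14.1
grasp_force: 60.7
```

move_arm(delta_rot=[[0,0,0],[0,0,0],[0,0,-0.022],[0,0,-0.022],[0,0,-0.022]], dp=[[0,0,-0.15],[0,0,-0.4],[0,0,-0.7],[0,0,-1.0],[0,0,-1.0]], hand=[-1,-1,-1,-1,-1])

```text
t: 9.8
ee_pos: [655.2, -37.3, 181.6]
tcp_rot: [-0.0, 1.0, -0.001, 0.004]
contact_force: [0.7, 0.8, -0.8]
gripper_width: 14.1
grasp_force: 60.8
```

move_arm(delta_rot=[[0,0,0],[0,0,0],[0,0,0]], dp=[[0.15,0.31,0],[0.35,0.74,0],[0.446,0.937,0]], hand=[-1,-1,-1])

```text
t: 10.1
ee_pos: [605.8, 59.3, 175.5]
tcp_rot: [-0.001, 1.0, 0.001, -0.001]
contact_force: [0.2, -0.1, -0.2]
gripper_width: 14.3
grasp_force: 60.8
```

move_arm(delta_rot=[[0,0,0],[0,0,0],[0,0,0]], dp=[[0.15,0.31,0],[0.35,0.74,0],[0.446,0.937,0]], hand=[-1,-1,-1])

```text
t: 10.4
ee_pos: [561.1, 153.2, 175.5]
tcp_rot: [-0.001, 1.0, 0.0, -0.001]
contact_force: [0.1, -0.3, -0.8]
gripper_width: 14.9
grasp_force: 37.0
```

move_arm(delta_rot=[[0,0,0],[0,0,0],[0,0,0]], dp=[[0.15,0.31,0],[0.35,0.74,0],[0.446,0.937,0]], hand=[-1,-1,-1])

```text
t: 10.7
ee_pos: [516.6, 246.8, 175.6]
tcp_rot: [-0.001, 1.0, 0.0, -0.001]
contact_force: [-0.4, -0.2, -0.8]
gripper_width: 14.4
grasp_force: 64.1
```

move_arm(delta_rot=[[0,0,0],[0,0,0],[0,0,0],[0,0,0],[0,0,0]], dp=[[0.15,0.31,0],[0.35,0.74,0],[0.446,0.937,0],[0.446,0.937,0],[0.446,0.937,0]], hand=[-1,-1,-1,-1,-1])

```text
t: 11.2
ee_pos: [473.6, 338.1, 175.7]
tcp_rot: [-0.001, 1.0, -0.0, -0.0]
contact_force: [-0.0, -0.5, -0.0]
gripper_width: 14.3
grasp_force: 64.1
```

move_arm(delta_rot=[[0,0,0],[0,0,0],[0,0,0],[0,0,0],[0,0,0]], dp=[[0,0,0.3],[0,0,0.6],[0,0,1.0],[0,0,1.0],[0,0,1.0]], hand=[-1,-1,-1,-1,-1])

```text
t: 11.7
ee_pos: [474.0, 336.7, 76.1]
tcp_rot: [0.001, 1.0, -0.001, -0.001]
contact_force: [0.4, 0.7, 0.1]
gripper_width: 13.7
grasp_force: 64.2
```

move_arm(delta_rot=[[0,0,0],[0,0,0],[0,0,0],[0,0,0],[0,0,0]], dp=[[0,0,0.3],[0,0,0.5],[0,0,0.62],[0,0,0.68],[0,0,0.68]], hand=[-1,-1,-1,-1,-1])

```text
t: 12.2
ee_pos: [474.6, 338.1, 8.9]
tcp_rot: [-0.0, 1.0, 0.0, 0.0]
contact_force: [0.6, 0.0, 0.1]
gripper_width: 14.2
grasp_force: 64.2
```

move_arm(delta_rot=[[0,0,0],[0,0,0],[0,0,0],[0,0,0],[0,0,0]], dp=[[0,0,0],[0,0,0],[0,0,0],[0,0,-0.2],[0,0,-0.6]], hand=[-0.45,-0.45,-0.45,-0.45,-0.45])

```text
t: 12.7
ee_pos: [471.7, 336.8, 66.3]
tcp_rot: [-0.0, 1.0, -0.001, -0.003]
contact_force: [1.4, -0.4, -0.2]
gripper_width: 23.8
grasp_force: 0.0
```

move_arm(delta_rot=[[0,0,0],[0,0,0],[0,0,0],[0,0,0]], dp=[[0,0,-0.5],[0,0,-1.0],[0,0,-1.0],[0,0,-1.0]], hand=[-0.4,-0.4,-0.4,-0.4])

```text
t: 13.1
ee_pos: [475.2, 338.7, 170.5]
tcp_rot: [-0.0, 1.0, 0.001, 0.002]
contact_force: [-0.9, 0.1, -0.3]
gripper_width: 25.6
grasp_force: 0.0
```

move_arm(delta_rot=[[0,0,0],[0,0,0]], dp=[[-0.12,-0.42,0],[-0.242,-0.848,0]], hand=[-0.3,-0.3])

```text
t: 13.3
ee_pos: [497.0, 253.0, 166.5]
tcp_rot: [-0.002, 1.0, -0.0, -0.001]
contact_force: [0.8, -0.3, 0.7]
gripper_width: 29.9
grasp_force: 0.0
```

move_arm(delta_rot=[[0,0,0],[0,0,0]], dp=[[-0.12,-0.42,0],[-0.242,-0.848,0]], hand=[-0.3,-0.3])

```text
t: 13.5
ee_pos: [521.4, 166.9, 166.3]
tcp_rot: [-0.001, 1.0, -0.0, -0.002]
contact_force: [0.7, 0.6, -0.2]
gripper_width: 29.9
grasp_force: 0.0
```

move_arm(delta_rot=[[0,0,0],[0,0,0]], dp=[[-0.12,-0.42,0],[-0.242,-0.848,0]], hand=[-0.3,-0.3])

```text
t: 13.7
ee_pos: [545.6, 82.0, 166.4]
tcp_rot: [-0.0, 1.0, 0.0, -0.002]
contact_force: [0.7, 0.3, -0.9]
gripper_width: 30.0
grasp_force: 0.0
```

move_arm(delta_rot=[[0,0,0],[0,0,0]], dp=[[-0.12,-0.42,0],[-0.242,-0.848,0]], hand=[-0.3,-0.3])

```text
t: 13.9
ee_pos: [569.9, -2.7, 166.3]
tcp_rot: [-0.0, 1.0, 0.0, -0.002]
contact_force: [0.5, -0.8, -0.1]
gripper_width: 29.8
grasp_force: 0.0
```

move_arm(delta_rot=[[0,0,0],[0,0,0]], dp=[[-0.12,-0.42,0],[-0.242,-0.848,0]], hand=[-0.3,-0.3])

```text
t: 14.1
ee_pos: [594.2, -87.3, 166.2]
tcp_rot: [-0.0, 1.0, 0.001, -0.002]
contact_force: [0.7, 0.7, 0.2]
gripper_width: 30.0
grasp_force: 0.0
```

move_arm(delta_rot=[[0,0,0],[0,0,0],[0,0,0],[0,0,0],[0,0,0]], dp=[[-0.12,-0.42,0],[-0.242,-0.848,0],[-0.242,-0.848,0],[-0.242,-0.848,0],[-0.242,-0.848,0]], hand=[-0.3,-0.3,-0.3,-0.3,-0.3])

```text
t: 14.6
ee_pos: [618.3, -169.6, 166.8]
tcp_rot: [-0.0, 1.0, 0.001, -0.001]
contact_force: [-0.7, 0.0, -0.3]
gripper_width: 29.9
grasp_force: 0.0
```

```bash
python3 - <<'E'
from g import *
st(); im,P=snap('wrist','w5'); t,_=snap('top','top1')
a=cv2.imread('pics/w5.png')[0:420,0:560];b=cv2.imread('pics/top1.png')[140:340,100:220]
b=cv2.resize(b,None,fx=2,fy=2,interpolation=cv2.INTER_CUBIC)
c=np.zeros((420,800,3),np.uint8);c[:,:560]=a;c[:400,560:]=b;cv2.imwrite('pics/m1.png',c)
E
```

```text
t 14.6 p [ 618.3 -169.6  166.8] x [-1.    -0.001  0.003] z [-0.003  0.002 -1.   ] w 29.9 F 0.0 q6 -0.39
```

View pics/m1.png

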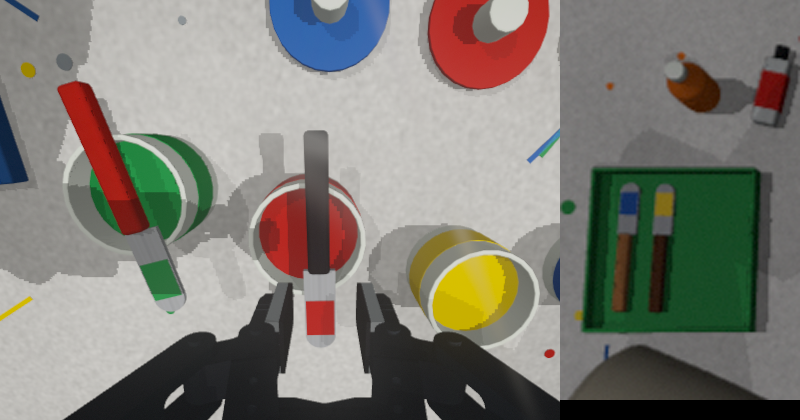

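Both knives lie flat in the tray. The red knife runs (320,346)→(316,132), and the green knife (172,310)→(70,86).

```bash
python3 - <<'E'
from g import *
P=r.camera_params('wrist')
for a,b in(((320,346),(316,132)),((172,310),(70,86))):
    a=px2w(P,*a,79);b=px2w(P,*b,85);d=a-b;print(((a+b)/2).round(1),np.hypot(*d[:2]).round(1),np.degrees(np.arctan2(d[1],d[0])).round(1))
E
```

```text
[ 623.3 -172.4   82. ] 165.6 0.8
[ 593.6 -307.2   82. ] 165.1 14.1
```

move_arm(delta_rot=[[0,0,0],[0,0,0],[0,0,0],[0,0,0],[0,0,0]], dp=[[0,-0.01,0.4],[0,-0.01,0.7],[0,-0.01,0.92],[0,-0.01,0.92],[0,-0.01,0.92]], hand=[-0.3,-0.3,-0.3,-0.3,-0.3])

```text
t: 15.2
ee_pos: [619.3, -170.6, 76.7]
tcp_rot: [-0.001, 1.0, 0.0, -0.0]
contact_force: [-0.2, -0.3, 0.1]
gripper_width: 29.7
grasp_force: 0.0
```

move_arm(delta_rot=[[0,0,0],[0,0,0],[0,0,0],[0,0,0],[0,0,0]], dp=[[0,0,0],[0,0,0],[0,0,0],[0,0,0],[0,0,0]], hand=[-1,-1,-1,-1,-1])

```text
t: 15.7
ee_pos: [620.7, -171.9, 78.5]
tcp_rot: [-0.0, 1.0, -0.0, 0.002]
contact_force: [-0.5, 0.8, 6.5]
gripper_width: 14.1
grasp_force: 62.0
```

move_arm(delta_rot=[[0,0,0],[0,0,0],[0,0,0],[0,0,0],[0,0,0]], dp=[[0,0,-0.15],[0,0,-0.4],[0,0,-0.7],[0,0,-1.0],[0,0,-1.0]], hand=[-1,-1,-1,-1,-1])

```text
t: 16.2
ee_pos: [622.0, -172.9, 182.0]
tcp_rot: [-0.0, 1.0, -0.002, 0.004]
contact_force: [1.1, 0.5, 0.4]
gripper_width: 13.9
grasp_force: 61.2
```

move_arm(delta_rot=[[0,0,0],[0,0,0],[0,0,0]], dp=[[0.1,0.31,0],[0.23,0.73,0],[0.296,0.93,0]], hand=[-1,-1,-1])

```text
t: 16.5
ee_pos: [588.2, -76.3, 175.8]
tcp_rot: [-0.001, 1.0, 0.001, -0.001]
contact_force: [-0.1, 0.2, -0.8]
gripper_width: 14.3
grasp_force: 61.2
```

move_arm(delta_rot=[[0,0,0],[0,0,0],[0,0,0]], dp=[[0.1,0.31,0],[0.23,0.73,0],[0.296,0.93,0]], hand=[-1,-1,-1])

```text
t: 16.8
ee_pos: [558.7, 16.7, 176.0]
tcp_rot: [-0.001, 1.0, 0.0, -0.0]
contact_force: [0.2, -0.6, 0.0]
gripper_width: 13.9
grasp_force: 61.2
```

move_arm(delta_rot=[[0,0,0],[0,0,0],[0,0,0]], dp=[[0.1,0.31,0],[0.23,0.73,0],[0.296,0.93,0]], hand=[-1,-1,-1])

```text
t: 17.1
ee_pos: [529.2, 109.6, 176.1]
tcp_rot: [-0.001, 1.0, 0.0, -0.0]
contact_force: [-0.0, -0.3, -1.7]
gripper_width: 14.0
grasp_force: 61.2
```

move_arm(delta_rot=[[0,0,0],[0,0,0],[0,0,0]], dp=[[0.1,0.31,0],[0.23,0.73,0],[0.296,0.93,0]], hand=[-1,-1,-1])

```text
t: 17.4
ee_pos: [499.7, 202.6, 176.1]
tcp_rot: [-0.001, 1.0, 0.0, -0.0]
contact_force: [0.8, 0.1, -1.4]
gripper_width: 14.1
grasp_force: 61.2
```

move_arm(delta_rot=[[0,0,0],[0,0,0],[0,0,0],[0,0,0],[0,0,0]], dp=[[0.1,0.31,0],[0.23,0.73,0],[0.296,0.93,0],[0.296,0.93,0],[0.296,0.93,0]], hand=[-1,-1,-1,-1,-1])

```text
t: 17.9
ee_pos: [471.1, 293.3, 176.0]
tcp_rot: [-0.001, 1.0, -0.0, 0.0]
contact_force: [-0.0, 0.3, -0.7]
gripper_width: 14.3
grasp_force: 61.2
```

move_arm(delta_rot=[[0,0,0],[0,0,0],[0,0,0],[0,0,0],[0,0,0]], dp=[[0,0,0.3],[0,0,0.6],[0,0,1.0],[0,0,1.0],[0,0,1.0]], hand=[-1,-1,-1,-1,-1])

```text
t: 18.4
ee_pos: [471.2, 291.9, 76.3]
tcp_rot: [0.001, 1.0, -0.0, -0.001]
contact_force: [0.3, 0.0, 0.6]
gripper_width: 14.2
grasp_force: 61.2
```

move_arm(delta_rot=[[0,0,0],[0,0,0],[0,0,0],[0,0,0],[0,0,0]], dp=[[0,0,0.3],[0,0,0.5],[0,0,0.62],[0,0,0.67],[0,0,0.67]], hand=[-1,-1,-1,-1,-1])

```text
t: 18.9
ee_pos: [472.0, 293.3, 10.0]
tcp_rot: [0.0, 1.0, 0.0, 0.0]
contact_force: [-0.0, -0.3, 0.3]
gripper_width: 14.1
grasp_force: 61.2
```

move_arm(delta_rot=[[0,0,0],[0,0,0],[0,0,0],[0,0,0],[0,0,0]], dp=[[0,0,0],[0,0,0],[0,0,0],[0,0,-0.2],[0,0,-0.6]], hand=[-0.45,-0.45,-0.45,-0.45,-0.45])

```text
t: 19.4
ee_pos: [468.8, 292.2, 67.4]
tcp_rot: [-0.0, 1.0, -0.001, -0.003]
contact_force: [0.6, 0.2, 0.5]
gripper_width: 23.6
grasp_force: 0.0
```

move_arm(delta_rot=[[0,0,0],[0,0,0],[0,0,0],[0,0,0]], dp=[[0,0,-0.5],[0,0,-1.0],[0,0,-1.0],[0,0,-1.0]], hand=[-0.4,-0.4,-0.4,-0.4])

```text
t: 19.8
ee_pos: [472.4, 293.8, 171.5]
tcp_rot: [-0.0, 1.0, 0.001, 0.002]
contact_force: [0.4, -0.4, -0.7]
gripper_width: 25.6
grasp_force: 0.0
```

move_arm(delta_rot=[[0,0,0],[0,0,0]], dp=[[-0.09,-0.43,0],[-0.17,-0.859,0]], hand=[-0.3,-0.3])

```text
t: 20.0
ee_pos: [487.2, 207.1, 167.7]
tcp_rot: [-0.002, 1.0, -0.0, -0.001]
contact_force: [1.2, -0.3, 0.1]
gripper_width: 29.8
grasp_force: 0.0
```

move_arm(delta_rot=[[0,0,0],[0,0,0]], dp=[[-0.09,-0.43,0],[-0.17,-0.859,0]], hand=[-0.3,-0.3])

```text
t: 20.2
ee_pos: [504.2, 120.0, 167.5]
tcp_rot: [-0.001, 1.0, -0.0, -0.002]
contact_force: [0.7, 0.2, -0.7]
gripper_width: 29.4
grasp_force: 0.0
```

move_arm(delta_rot=[[0,0,0],[0,0,0]], dp=[[-0.09,-0.43,0],[-0.17,-0.859,0]], hand=[-0.3,-0.3])

```text
t: 20.4
ee_pos: [521.2, 34.0, 167.6]
tcp_rot: [-0.0, 1.0, 0.0, -0.002]
contact_force: [1.5, -0.4, 0.3]
gripper_width: 30.0
grasp_force: 0.0
```

move_arm(delta_rot=[[0,0,0],[0,0,0]], dp=[[-0.09,-0.43,0],[-0.17,-0.859,0]], hand=[-0.3,-0.3])

```text
t: 20.6
ee_pos: [538.3, -51.8, 167.5]
tcp_rot: [-0.0, 1.0, 0.0, -0.001]
contact_force: [1.1, 0.3, 0.7]
gripper_width: 30.0
grasp_force: 0.0
```

move_arm(delta_rot=[[0,0,0],[0,0,0]], dp=[[-0.09,-0.43,0],[-0.17,-0.859,0]], hand=[-0.3,-0.3])

```text
t: 20.8
ee_pos: [555.4, -137.6, 167.3]
tcp_rot: [-0.0, 1.0, 0.001, -0.001]
contact_force: [1.3, 0.5, -0.3]
gripper_width: 30.2
grasp_force: 0.0
```

move_arm(delta_rot=[[0,0,0],[0,0,0]], dp=[[-0.09,-0.43,0],[-0.17,-0.859,0]], hand=[-0.3,-0.3])

```text
t: 21.0
ee_pos: [572.5, -223.4, 167.2]
tcp_rot: [-0.0, 1.0, 0.001, -0.001]
contact_force: [0.2, 1.0, 0.1]
gripper_width: 29.9
grasp_force: 0.0
```

move_arm(delta_rot=[[0,0,-0.04],[0,0,-0.078],[0,0,-0.078],[0,0,-0.078]], dp=[[-0.09,-0.43,0],[-0.17,-0.859,0],[-0.17,-0.859,0],[-0.17,-0.859,0]], hand=[-0.3,-0.3,-0.3,-0.3])

```text
t: 21.4
ee_pos: [589.2, -308.5, 166.6]
tcp_rot: [-0.121, 0.993, 0.002, -0.002]
contact_force: [-0.0, -0.5, -0.5]
gripper_width: 29.6
grasp_force: 0.0
```

move_arm(delta_rot=[[0,0,0],[0,0,0],[0,0,0],[0,0,0],[0,0,0]], dp=[[0,0,0.4],[0,0,0.7],[0,0,0.93],[0,0,0.93],[0,0,0.93]], hand=[-0.3,-0.3,-0.3,-0.3,-0.3])

```text
t: 21.9
ee_pos: [589.9, -306.4, 76.1]
tcp_rot: [-0.123, 0.992, 0.001, -0.001]
contact_force: [0.0, 0.6, 0.1]
gripper_width: 30.1
grasp_force: 0.0
```

move_arm(delta_rot=[[0,0,0],[0,0,0],[0,0,0],[0,0,0],[0,0,0]], dp=[[0,0,0],[0,0,0],[0,0,0],[0,0,0],[0,0,0]], hand=[-1,-1,-1,-1,-1])

```text
t: 22.4
ee_pos: [591.5, -308.3, 78.3]
tcp_rot: [-0.122, 0.992, -0.001, 0.001]
contact_force: [-1.0, 1.9, 6.2]
gripper_width: 14.1
grasp_force: 62.3
```

move_arm(delta_rot=[[0,0,0],[0,0,0],[0,0,0.04],[0,0,0.078],[0,0,0.078]], dp=[[0,0,-0.15],[0,0,-0.4],[0,0,-0.7],[0,0,-1.0],[0,0,-1.0]], hand=[-1,-1,-1,-1,-1])

```text
t: 22.9
ee_pos: [592.7, -309.7, 181.9]
tcp_rot: [0.001, 1.0, -0.003, 0.004]
contact_force: [1.0, -0.1, 0.3]
gripper_width: 14.0
grasp_force: 61.6
```

move_arm(delta_rot=[[0,0,0],[0,0,0],[0,0,0]], dp=[[0.07,0.31,0],[0.16,0.73,0],[0.2,0.937,0]], hand=[-1,-1,-1])

```text
t: 23.2
ee_pos: [569.0, -211.8, 175.6]
tcp_rot: [-0.001, 1.0, 0.001, -0.001]
contact_force: [0.6, -0.4, -0.8]
gripper_width: 13.9
grasp_force: 61.5
```

move_arm(delta_rot=[[0,0,0],[0,0,0],[0,0,0]], dp=[[0.07,0.31,0],[0.16,0.73,0],[0.2,0.937,0]], hand=[-1,-1,-1])

```text
t: 23.5
ee_pos: [548.8, -117.9, 175.7]
tcp_rot: [-0.001, 1.0, 0.001, -0.001]
contact_force: [0.2, 0.0, -0.1]
gripper_width: 14.3
grasp_force: 61.5
```

move_arm(delta_rot=[[0,0,0],[0,0,0],[0,0,0]], dp=[[0.07,0.31,0],[0.16,0.73,0],[0.2,0.937,0]], hand=[-1,-1,-1])

```text
t: 23.8
ee_pos: [528.8, -24.4, 175.8]
tcp_rot: [-0.001, 1.0, 0.001, -0.001]
contact_force: [0.9, 0.2, -0.4]
gripper_width: 14.2
grasp_force: 61.5
```

move_arm(delta_rot=[[0,0,0],[0,0,0],[0,0,0]], dp=[[0.07,0.31,0],[0.16,0.73,0],[0.2,0.937,0]], hand=[-1,-1,-1])

```text
t: 24.1
ee_pos: [508.9, 69.1, 175.8]
tcp_rot: [-0.002, 1.0, 0.0, -0.001]
contact_force: [0.3, 0.4, -0.4]
gripper_width: 14.1
grasp_force: 61.5
```

move_arm(delta_rot=[[0,0,0],[0,0,0],[0,0,0]], dp=[[0.07,0.31,0],[0.16,0.73,0],[0.2,0.937,0]], hand=[-1,-1,-1])

```text
t: 24.4
ee_pos: [489.0, 162.7, 175.9]
tcp_rot: [-0.002, 1.0, 0.0, -0.0]
contact_force: [0.7, -0.0, -0.9]
gripper_width: 14.2
grasp_force: 61.5
```

move_arm(delta_rot=[[0,0,0],[0,0,0],[0,0,0],[0,0,0],[0,0,0]], dp=[[0.07,0.31,0],[0.16,0.73,0],[0.2,0.937,0],[0.2,0.937,0],[0.2,0.937,0]], hand=[-1,-1,-1,-1,-1])

```text
t: 24.9
ee_pos: [469.9, 254.1, 175.8]
tcp_rot: [-0.001, 1.0, -0.0, -0.0]
contact_force: [-0.0, -1.0, -1.5]
gripper_width: 14.1
grasp_force: 61.5
```

move_arm(delta_rot=[[0,0,0],[0,0,0],[0,0,0],[0,0,0],[0,0,0]], dp=[[0,0,0.3],[0,0,0.6],[0,0,1.0],[0,0,1.0],[0,0,1.0]], hand=[-1,-1,-1,-1,-1])

```text
t: 25.4
ee_pos: [469.9, 252.9, 76.2]
tcp_rot: [0.001, 1.0, -0.0, -0.001]
contact_force: [-0.3, -0.2, 0.7]
gripper_width: 14.1
grasp_force: 61.5
```

```bash
python3 - <<'E'
from g import *
st(); im,P=snap('wrist','w6')
E
```

```text
t 25.4 p [469.9 252.9  76.2] x [-1.     0.001  0.002] z [-0.002 -0.001 -1.   ] w 14.1 F 61.5 q6 0.34
```

View pics/w6.png

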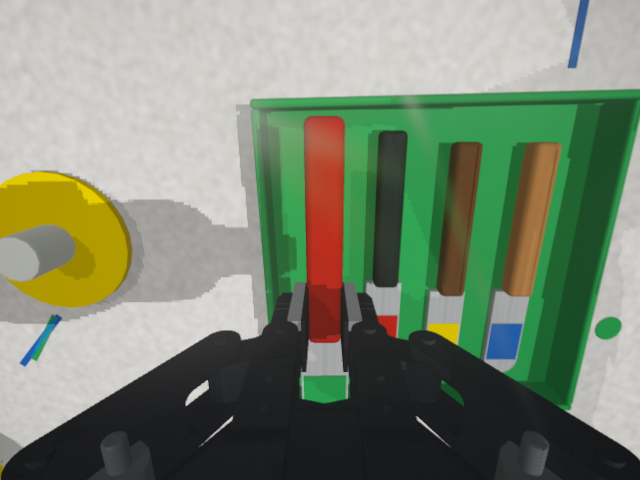

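All four knives are now accounted for: three lie in the tray and the red-handled one hangs level over its slot. I'll release it.

move_arm(delta_rot=[[0,0,0],[0,0,0],[0,0,0],[0,0,0],[0,0,0]], dp=[[-0.04,0,0.3],[-0.04,0,0.5],[-0.04,0,0.62],[-0.04,0,0.67],[-0.04,0,0.67]], hand=[-1,-1,-1,-1,-1])

```text
t: 25.95
ee_pos: [474.8, 254.2, 10.0]
tcp_rot: [-0.0, 1.0, 0.0, 0.0]
contact_force: [-0.3, 0.9, -0.7]
gripper_width: 14.0
grasp_force: 61.6
```

move_arm(delta_rot=[[0,0,0],[0,0,0],[0,0,0],[0,0,0],[0,0,0]], dp=[[0,0,0],[0,0,0],[0,0,0],[0,0,-0.2],[0,0,-0.6]], hand=[-0.48,-0.48,-0.48,-0.48,-0.48])

```text
t: 26.45
ee_pos: [471.8, 253.3, 67.5]
tcp_rot: [-0.0, 1.0, -0.001, -0.003]
contact_force: [1.0, -0.1, -0.1]
gripper_width: 22.4
grasp_force: 0.0
```

move_arm(delta_rot=[[0,0,0],[0,0,0],[0,0,0],[0,0,0]], dp=[[0,0,-0.5],[0,0,-1.0],[0,0,-1.0],[0,0,-1.0]], hand=[-0.4,-0.4,-0.4,-0.4])

```text
t: 26.85
ee_pos: [475.5, 254.6, 171.5]
tcp_rot: [-0.0, 1.0, 0.001, 0.002]
contact_force: [0.7, 0.5, -0.4]
gripper_width: 25.8
grasp_force: 0.0
```

move_arm(delta_rot=[[0,0,0],[0,0,0],[0,0,0]], dp=[[-0.54,-0.75,-0.3],[-0.54,-0.75,-0.6],[-0.54,-0.75,-0.6]], hand=[0,0,0])

```text
t: 27.15
ee_pos: [530.6, 177.0, 230.7]
tcp_rot: [0.001, 1.0, -0.0, 0.001]
contact_force: [0.1, -0.8, 0.4]
gripper_width: 42.9
grasp_force: 0.0
```

move_arm(delta_rot=[[0,0,0],[0,0,0]], dp=[[-0.54,-0.75,0],[-0.54,-0.75,0]], hand=[0,0])

```text
t: 27.35
ee_pos: [582.4, 103.6, 228.3]
tcp_rot: [-0.001, 1.0, 0.0, -0.001]
contact_force: [-0.5, -0.0, 0.2]
gripper_width: 42.7
grasp_force: 0.0
```

move_arm(delta_rot=[[0,0,0],[0,0,0],[0,0,0],[0,0,0],[0,0,0]], dp=[[-0.54,-0.75,0],[-0.54,-0.75,0],[-0.54,-0.75,0],[-0.54,-0.75,0],[-0.54,-0.75,0]], hand=[0,0,0,0,0])

```text
t: 27.85
ee_pos: [635.1, 30.3, 228.1]
tcp_rot: [-0.001, 1.0, 0.0, -0.001]
contact_force: [0.2, 0.4, 0.4]
gripper_width: 42.5
grasp_force: 0.0
```

```bash
cat > m.py <<'E'
from g import *
from scipy.optimize import minimize
HUE=dict(yellow=[(20,35)],red=[(0,8),(172,180)],blue=[(100,125)],green=[(50,85)])
def ring(P,c,z,rad):
    a=np.linspace(0,2*np.pi,120,endpoint=False)
    return np.array([w2px(P,(c[0]+rad*np.cos(t),c[1]+rad*np.sin(t),z)) for t in a],np.float32)
def samp(g,pts): return cv2.remap(g,pts[:,0],pts[:,1],cv2.INTER_LINEAR)[:,0]
def pot(im,P,c0):
    g=cv2.GaussianBlur(cv2.cvtColor(im,cv2.COLOR_RGB2GRAY).astype(np.float32),(3,3),0)
    def s(c): return -(2*np.clip(samp(g,ring(P,c,75,42)),0,235).mean()-samp(g,ring(P,c,75,38)).mean()-samp(g,ring(P,c,75,46)).mean())
    b=min(((s((c0[0]+i,c0[1]+j)),c0[0]+i,c0[1]+j) for i in range(-24,25,2) for j in range(-24,25,2)))
    o=minimize(s,b[1:],method='Nelder-Mead',options=dict(initial_simplex=[b[1:],(b[1]+1.5,b[2]),(b[1],b[2]+1.5)]));return o.x,-o.fun
def lid(im,P,c0,n):
    h=cv2.cvtColor(im,cv2.COLOR_RGB2HSV);m=np.zeros(h.shape[:2],np.uint8)
    for a,b in HUE[n]: m|=((h[...,0]>=a)&(h[...,0]<=b)&(h[...,1]>110)&(h[...,2]>40)).astype(np.uint8)
    u,v=w2px(P,(c0[0],c0[1],12)); y,x=np.mgrid[0:480,0:640]; m[np.hypot(x-u,y-v)>100]=0
    c=max(cv2.findContours(m,0,1)[0],key=cv2.contourArea);e=cv2.fitEllipse(cv2.convexHull(c));return px2w(P,*e[0],11)[:2],e
def draw(b,P,c,z,rads,col=(255,0,255)):
    for rd in rads: cv2.polylines(b,[np.round(ring(P,c,z,rd)).astype(np.int32)],True,col,1)
E
python3 - <<'E'
from m import *
st(); im,P=snap('wrist','w7'); b=cv2.imread('pics/w7.png')
for n,c in dict(blue=(662,93),yellow=(662,-40)).items():
    x,s=pot(im,P,c); print(n,x.round(1),round(s,1)); draw(b,P,x,75,(44,40))
for n,c in dict(yellow=(461,78),red=(457,-38)).items():
    x,e=lid(im,P,c,n); print('lid',n,x.round(1),np.round(e[1],1)); draw(b,P,x,11,(47,))
t,Q=snap('top','top2');
for n,c in dict(blue=(662,93),yellow=(662,-40),red=(612,-180),green=(583,-310)).items(): 
    x,s=pot(t,Q,c);print('top',n,x.round(1),round(s,1))
cv2.imwrite('pics/w7d.png',b)
E
```

```text
t 27.85 p [635.1  30.3 228.1] x [-1.    -0.001  0.003] z [-0.003  0.001 -1.   ] w 42.5 F 0.0 q6 -0.08
blue [665.3  93.9] 121.0
yellow [667.1 -43.5] 71.4
lid yellow [459.8  76.6] [ 97.6 111.1]
lid red [455.9 -39.5] [ 97.2 112.9]
top blue [663.5  93.3] 11.3
top yellow [666.9 -43.9] 20.1
top red [ 616.5 -182.4] 36.6
top green [ 583.8 -311.2] 35.5
```

View pics/w7d.png

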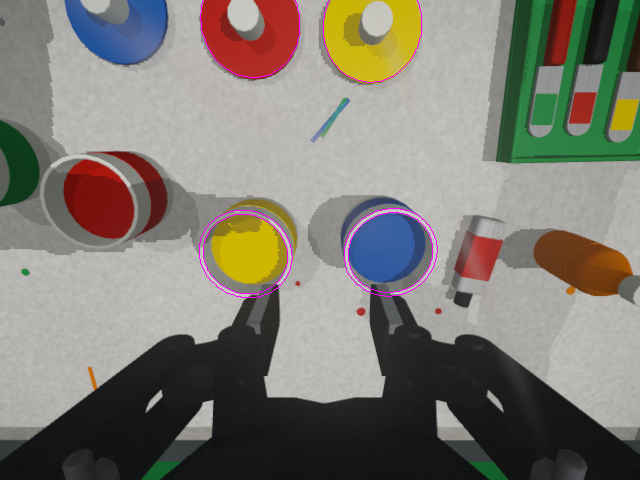

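The overlays sit exactly on the blue and yellow rims and on the yellow and red lids, and the wrist and top fits agree. Next is the yellow lid.

move_arm(delta_rot=[[0,0,0],[0,0,0]], dp=[[0.44,0.12,0],[0.88,0.235,0]], hand=[0,0])

```text
t: 28.15
ee_pos: [547.1, 53.9, 228.1]
tcp_rot: [-0.001, 1.0, 0.0, -0.001]
contact_force: [0.1, 0.4, 1.5]
gripper_width: 42.6
grasp_force: 0.0
```

move_arm(delta_rot=[[0,0,0],[0,0,0],[0,0,0]], dp=[[0.44,0.12,0],[0.88,0.235,0],[0.88,0.235,0]], hand=[0,0,0])

```text
t: 28.45
ee_pos: [452.9, 78.5, 229.0]
tcp_rot: [-0.002, 1.0, 0.0, -0.002]
contact_force: [1.6, 0.3, 0.5]
gripper_width: 42.8
grasp_force: 0.0
```

move_arm(delta_rot=[[0,0,0],[0,0,0],[0,0,0],[0,0,0],[0,0,0]], dp=[[0,0,0.5],[0,0,1.0],[0,0,1.0],[0,0,1.0],[0,0,1.0]], hand=[0,0,0,0,0])

```text
t: 28.95
ee_pos: [462.5, 76.4, 131.9]
tcp_rot: [-0.0, 1.0, 0.0, 0.002]
contact_force: [0.2, -1.6, 0.7]
gripper_width: 42.7
grasp_force: 0.0
```

```bash
python3 - <<'E'
from m import *
p,_=st(); im,P=snap('wrist','w8'); x,e=lid(im,P,(460,76),'yellow'); print(x.round(1),np.round(e[0]),np.round(e[1]))
E
```

```text
t 28.95 p [462.5  76.4 131.9] x [-1.    -0.001 -0.004] z [ 0.004  0.    -1.   ] w 42.7 F 0.0 q6 -0.01
[458.9  76.8] [323. 227.] [109. 113.]
```

move_arm(delta_rot=[[0,0,0],[0,0,0],[0,0,0],[0,0,0],[0,0,0]], dp=[[0.01,0,0.4],[0.01,0,0.8],[0.01,0,0.95],[0.01,0,1.0],[0.01,0,1.0]], hand=[0,0,0,0,0])

```text
t: 29.5
ee_pos: [460.8, 76.1, 30.4]
tcp_rot: [-0.0, 1.0, 0.0, 0.001]
contact_force: [0.2, 0.1, -0.9]
gripper_width: 42.9
grasp_force: 0.0
```

move_arm(delta_rot=[[0,0,0],[0,0,0],[0,0,0],[0,0,0],[0,0,0]], dp=[[0,0,0.08],[0,0,0.13],[0,0,0.13],[0,0,0.13],[0,0,0.13]], hand=[0,0,0,0,0])

```text
t: 30.0
ee_pos: [459.5, 76.2, 16.6]
tcp_rot: [-0.0, 1.0, 0.0, 0.0]
contact_force: [-0.8, 0.6, -0.8]
gripper_width: 42.8
grasp_force: 0.0
```

move_arm(delta_rot=[[0,0,0],[0,0,0],[0,0,0],[0,0,0],[0,0,0]], dp=[[0,0,0],[0,0,0],[0,0,0],[0,0,0],[0,0,0]], hand=[-1,-1,-1,-1,-1])

```text
t: 30.5
ee_pos: [459.7, 76.2, 16.8]
tcp_rot: [-0.0, 1.0, 0.0, 0.0]
contact_force: [-1.8, 0.3, 6.0]
gripper_width: 26.3
grasp_force: 58.9
```

move_arm(delta_rot=[[0,0,0],[0,0,0],[0,0,0],[0,0,0],[0,0,0]], dp=[[0,0,-0.15],[0,0,-0.4],[0,0,-0.7],[0,0,-1.0],[0,0,-1.0]], hand=[-1,-1,-1,-1,-1])

```text
t: 31.0
ee_pos: [462.1, 76.2, 119.9]
tcp_rot: [-0.0, 1.0, 0.0, 0.003]
contact_force: [0.9, -0.6, -0.8]
gripper_width: 26.3
grasp_force: 59.0
```

move_arm(delta_rot=[[0,0,0],[0,0,0],[0,0,0]], dp=[[0,0,-0.4],[0,0,-0.5],[0,0,-0.5]], hand=[-1,-1,-1])

```text
t: 31.3
ee_pos: [460.5, 76.1, 167.1]
tcp_rot: [-0.0, 1.0, 0.0, 0.002]
contact_force: [-0.9, 0.1, -0.9]
gripper_width: 26.2
grasp_force: 59.1
```

move_arm(delta_rot=[[0,0,0],[0,0,0],[0,0,0]], dp=[[-0.2,-0.12,0],[-0.5,-0.29,0],[-0.69,-0.4,0]], hand=[-1,-1,-1])

```text
t: 31.6
ee_pos: [529.1, 35.4, 164.1]
tcp_rot: [-0.0, 1.0, -0.0, -0.001]
contact_force: [-0.7, 1.0, -1.1]
gripper_width: 26.1
grasp_force: 59.1
```

move_arm(delta_rot=[[0,0,0],[0,0,0],[0,0,0]], dp=[[-0.2,-0.12,0],[-0.5,-0.29,0],[-0.69,-0.4,0]], hand=[-1,-1,-1])

```text
t: 31.9
ee_pos: [598.2, -4.9, 163.5]
tcp_rot: [0.0, 1.0, 0.0, -0.001]
contact_force: [0.3, 0.2, -1.0]
gripper_width: 26.4
grasp_force: 59.1
```

move_arm(delta_rot=[[0,0,0],[0,0,0],[0,0,0],[0,0,0],[0,0,0]], dp=[[-0.2,-0.12,0],[-0.5,-0.29,0],[-0.69,-0.4,0],[-0.69,-0.4,0],[-0.69,-0.4,0]], hand=[-1,-1,-1,-1,-1])

```text
t: 32.4
ee_pos: [665.4, -43.9, 163.4]
tcp_rot: [0.0, 1.0, 0.0, -0.002]
contact_force: [0.1, 0.6, -0.8]
gripper_width: 26.5
grasp_force: 59.1
```

```bash
python3 - <<'E'
from m import *
p,_=st(); im,P=snap('wrist','w9'); h=p[2]
# held lid: find ellipse at flange height
cc=cv2.cvtColor(im,cv2.COLOR_RGB2BGR); cv2.imwrite('pics/w9.png',cc)
t,Q=snap('top','top3')
for n,c in dict(blue=(664,93),red=(616,-182),green=(583,-310)).items():
    x,s=pot(t,Q,c);print('top',n,x.round(1),round(s,1))
cv2.imwrite('pics/m3.png',np.vstack([cv2.resize(cc,(480,360)),cv2.resize(cv2.imread('pics/top3.png')[150:350,200:440],(480,400))[:240]]))
E
```

```text
t 32.4 p [665.4 -43.9 163.4] x [-1.     0.     0.004] z [-0.004  0.001 -1.   ] w 26.5 F 59.1 q6 -0.19
top blue [679.7 116.9] 3.2
top red [ 616.7 -182.3] 47.6
top green [ 583.8 -311.8] 26.7
```

View pics/m3.png

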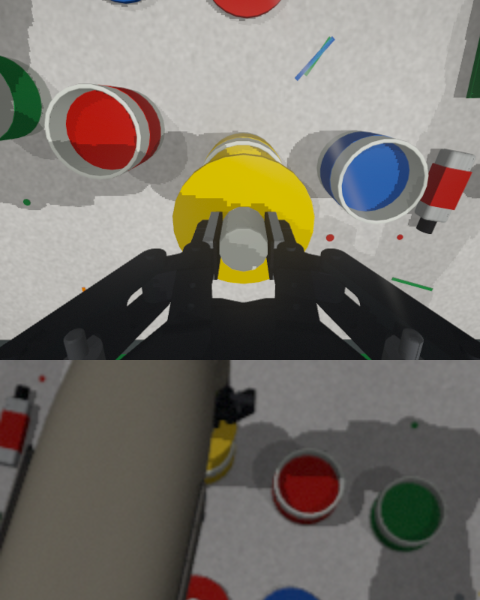

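The yellow lid is held level over its pot, whose back rim is visible at (245,145). The blue pot looks closer to the tube than before, so I'll measure it.

```bash
python3 - <<'E'
from m import *
P=r.camera_params('wrist'); im=cv2.cvtColor(cv2.imread('pics/w9.png'),cv2.COLOR_BGR2RGB)
print(pot(im,P,(664,93)),pot(im,P,(616,-182)))
g=cv2.cvtColor(im,cv2.COLOR_RGB2GRAY).astype(np.float32)
# yellow: visible arc towards the robot only
a=np.radians(np.arange(150,211,3))
def s(c): return sum(k*samp(g,np.array([w2px(P,(c[0]+q*np.cos(t),c[1]+q*np.sin(t),75)) for t in a],np.float32)).mean() for q,k in((42,2),(38,-1),(46,-1)))
print(max((s((667+i,-43.7+j)),667+i,-43.7+j) for i in range(-20,21) for j in range(-20,21,2)))
E
```

```text
(array([665.21961774,  95.34420924]), np.float64(158.4667510986328)) (array([ 617.31700758, -181.85679811]), np.float64(130.8966064453125))
(np.float32(102.57156), 667, -41.7)
```

move_arm(delta_rot=[[0,0,0],[0,0,0],[0,0,0],[0,0,0],[0,0,0]], dp=[[-0.01,0.005,0.25],[-0.01,0.005,0.45],[-0.01,0.005,0.58],[-0.01,0.005,0.62],[-0.01,0.005,0.62]], hand=[-1,-1,-1,-1,-1])

```text
t: 33.0
ee_pos: [666.8, -42.9, 104.0]
tcp_rot: [-0.0, 1.0, 0.0, -0.0]
contact_force: [0.0, -0.7, -0.7]
gripper_width: 26.2
grasp_force: 59.1
```

move_arm(delta_rot=[[0,0,0],[0,0,0],[0,0,0],[0,0,0],[0,0,0]], dp=[[0,0,0.06],[0,0,0.12],[0,0,0.175],[0,0,0.175],[0,0,0.175]], hand=[-1,-1,-1,-1,-1])

```text
t: 33.5
ee_pos: [667.3, -43.3, 86.7]
tcp_rot: [-0.0, 1.0, 0.0, -0.0]
contact_force: [0.6, -0.5, -0.2]
gripper_width: 26.0
grasp_force: 59.3
```

```bash
python3 - <<'E'
from m import *
st(); print(r.get_obs()['contact_force'])
E
```

```text
t 33.5 p [667.3 -43.3  86.7] x [-1. -0.  0.] z [-0.  0. -1.] w 26.0 F 59.3 q6 -0.19
[ 0.62278634 -0.48048023 -0.16124147]
```

move_arm(delta_rot=[[0,0,0],[0,0,0],[0,0,0],[0,0,0],[0,0,0]], dp=[[0,0,0],[0,0,0],[0,0,0],[0,0,-0.2],[0,0,-0.6]], hand=[-0.1,0,0,0,0])

```text
t: 34.0
ee_pos: [664.8, -42.9, 143.6]
tcp_rot: [-0.0, 1.0, 0.001, -0.004]
contact_force: [0.7, 0.3, 1.1]
gripper_width: 42.6
grasp_force: 0.0
```

move_arm(delta_rot=[[0,0,0],[0,0,0]], dp=[[0.4,0,-0.2],[0.704,0.012,-0.2]], hand=[0,0])

```text
t: 34.2
ee_pos: [598.5, -42.7, 170.6]
tcp_rot: [-0.0, 1.0, -0.001, 0.003]
contact_force: [0.4, -0.2, 0.9]
gripper_width: 42.6
grasp_force: 0.0
```

move_arm(delta_rot=[[0,0,0],[0,0,0]], dp=[[0.4,0,0],[0.704,0.012,0]], hand=[0,0])

```text
t: 34.4
ee_pos: [524.6, -40.8, 167.1]
tcp_rot: [-0.0, 1.0, -0.0, 0.0]
contact_force: [-0.7, 0.2, 0.1]
gripper_width: 42.9
grasp_force: 0.0
```

move_arm(delta_rot=[[0,0,0],[0,0,0],[0,0,0],[0,0,0],[0,0,0]], dp=[[0.4,0,0],[0.704,0.012,0.2],[0.704,0.012,0.38],[0.704,0.012,0.38],[0.704,0.012,0.38]], hand=[0,0,0,0,0])

```text
t: 34.9
ee_pos: [456.7, -39.9, 129.4]
tcp_rot: [-0.0, 1.0, -0.0, 0.0]
contact_force: [-0.3, -0.6, 0.4]
gripper_width: 42.7
grasp_force: 0.0
```

```bash
python3 - <<'E'
from m import *
p,_=st(); im,P=snap('wrist','w10'); x,e=lid(im,P,(456,-40),'red'); print(x.round(1),np.round(e[0]),np.round(e[1]))
x,e=lid(im,P,(667,-43),'yellow'); print('yellow@11',np.round(e[0]),np.round(e[1]),px2w(P,*e[0],80).round(1))
t,Q=snap('top','top4')
for n,c in dict(blue=(664,93),red=(616,-182),green=(583,-310)).items():
    x,s=pot(t,Q,c);print('top',n,x.round(1),round(s,1))
E
```

```text
t 34.9 p [456.7 -39.9 129.4] x [-1.    -0.    -0.001] z [ 0.001 -0.    -1.   ] w 42.7 F 0.0 q6 -0.26
[455.4 -39.3] [324. 231.] [109. 114.]Traceback (most recent call last):
  File "<stdin>", line 3, in <module>
  File "m.py", line 17, in lid
    c=max(cv2.findContours(m,0,1)[0],key=cv2.contourArea);e=cv2.fitEllipse(cv2.convexHull(c));return px2w(P,*e[0],11)[:2],e
ValueError: max() iterable argument is empty
```

move_arm(delta_rot=[[0,0,0],[0,0,0],[0,0,0],[0,0,0],[0,0,0]], dp=[[0,0,0.4],[0,0,0.8],[0,0,0.95],[0,0,1.0],[0,0,1.0]], hand=[0,0,0,0,0])

```text
t: 35.45
ee_pos: [457.1, -39.9, 29.0]
tcp_rot: [-0.0, 1.0, 0.0, 0.0]
contact_force: [0.7, -0.4, 0.8]
gripper_width: 42.7
grasp_force: 0.0
```

move_arm(delta_rot=[[0,0,0],[0,0,0],[0,0,0],[0,0,0],[0,0,0]], dp=[[0,0,0.08],[0,0,0.13],[0,0,0.13],[0,0,0.13],[0,0,0.13]], hand=[0,0,0,0,0])

```text
t: 35.95
ee_pos: [456.5, -39.8, 16.1]
tcp_rot: [-0.0, 1.0, -0.0, 0.0]
contact_force: [0.2, -0.1, -0.1]
gripper_width: 42.6
grasp_force: 0.0
```

move_arm(delta_rot=[[0,0,0],[0,0,0],[0,0,0],[0,0,0],[0,0,0]], dp=[[0,0,0],[0,0,0],[0,0,0],[0,0,0],[0,0,0]], hand=[-1,-1,-1,-1,-1])

```text
t: 36.45
ee_pos: [456.5, -39.9, 16.3]
tcp_rot: [-0.0, 1.0, -0.0, 0.0]
contact_force: [-1.5, 0.6, 5.2]
gripper_width: 26.5
grasp_force: 58.8
```

move_arm(delta_rot=[[0,0,0],[0,0,0],[0,0,0],[0,0,0],[0,0,0]], dp=[[0,0,-0.15],[0,0,-0.4],[0,0,-0.7],[0,0,-1.0],[0,0,-1.0]], hand=[-1,-1,-1,-1,-1])

```text
t: 36.95
ee_pos: [458.9, -40.4, 119.4]
tcp_rot: [-0.0, 1.0, -0.001, 0.003]
contact_force: [0.0, 0.5, -0.9]
gripper_width: 26.0
grasp_force: 59.0
```

move_arm(delta_rot=[[0,0,0],[0,0,0],[0,0,0]], dp=[[0,0,-0.4],[0,0,-0.5],[0,0,-0.5]], hand=[-1,-1,-1])

```text
t: 37.25
ee_pos: [457.3, -40.1, 166.7]
tcp_rot: [-0.0, 1.0, -0.0, 0.002]
contact_force: [-0.5, -0.2, -0.9]
gripper_width: 25.8
grasp_force: 59.1
```

move_arm(delta_rot=[[0,0,0],[0,0,0],[0,0,0]], dp=[[-0.3,-0.27,0],[-0.6,-0.53,0],[-0.805,-0.712,0]], hand=[-1,-1,-1])

```text
t: 37.55
ee_pos: [537.6, -112.2, 163.5]
tcp_rot: [0.0, 1.0, 0.0, -0.001]
contact_force: [-0.2, 0.4, -0.4]
gripper_width: 26.3
grasp_force: 59.2
```

move_arm(delta_rot=[[0,0,0],[0,0,0],[0,0,0],[0,0,0],[0,0,0]], dp=[[-0.3,-0.27,0],[-0.6,-0.53,0],[-0.805,-0.712,0],[-0.805,-0.712,0],[-0.805,-0.712,0]], hand=[-1,-1,-1,-1,-1])

```text
t: 38.05
ee_pos: [616.1, -182.0, 162.8]
tcp_rot: [0.0, 1.0, 0.001, -0.002]
contact_force: [0.2, 1.2, -1.1]
gripper_width: 26.1
grasp_force: 59.3
```

```bash
cat >> m.py <<'E'
def arc(im,P,c0):
    g=cv2.cvtColor(im,cv2.COLOR_RGB2GRAY).astype(np.float32);a=np.radians(np.arange(145,216,3))
    def s(c): return sum(k*samp(g,np.array([w2px(P,(c[0]+q*np.cos(t),c[1]+q*np.sin(t),75)) for t in a],np.float32)).mean() for q,k in((42,2),(38,-1),(46,-1)))
    return max((s((c0[0]+i,c0[1]+j)),c0[0]+i,c0[1]+j) for i in range(-24,25) for j in range(-24,25,2))
E
python3 - <<'E'
from m import *
p,_=st(); im,P=snap('wrist','w11'); print(arc(im,P,(617,-182)))
for n,c in dict(green=(584,-311)).items(): print(n,pot(im,P,c))
t,Q=snap('top','top5')
for n,c in dict(blue=(664,93),red=(616,-182),green=(583,-310)).items():
    x,s=pot(t,Q,c);print('top',n,x.round(1),round(s,1))
E
```

```text
t 38.05 p [ 616.1 -182.   162.8] x [-1.     0.     0.004] z [-0.004  0.002 -1.   ] w 26.1 F 59.3 q6 -0.41
(np.float32(66.72127), 624, -180)
green (array([ 584.35798307, -311.18278606]), np.float64(103.69569396972656))
top blue [664.8  93.4] 43.4
top red [ 602.1 -200.2] 0.4
top green [ 583.9 -311.5] 39.0
```

```bash
python3 - <<'E'
from m import *
P=r.camera_params('wrist'); im=cv2.cvtColor(cv2.imread('pics/w11.png'),cv2.COLOR_BGR2RGB)
g=cv2.cvtColor(im,cv2.COLOR_RGB2GRAY).astype(np.float32)
# radial profile at az=180 +-20 about (617,-182)
for az in(155,170,180,190,205):
    t=np.radians(az); print(az,[int(samp(g,np.array([w2px(P,(617+q*np.cos(t),-182+q*np.sin(t),75))],np.float32))[0]) for q in range(28,56)])
c=cv2.resize(im[100:300,180:460],None,fx=2.5,fy=2.5)
b=cv2.cvtColor(im,cv2.COLOR_RGB2BGR);draw(b,P,(617,-182),75,(44,40));cv2.imwrite('pics/w11d.png',cv2.resize(b[100:330,180:460],None,fx=2.5,fy=2.5))
E
```

```text
155 [106, 107, 108, 109, 101, 111, 181, 194, 192, 192, 193, 194, 196, 198, 200, 199, 197, 195, 195, 195, 197, 198, 198, 199, 198, 197, 196, 196]
170 [105, 107, 106, 96, 141, 193, 193, 194, 195, 196, 195, 194, 193, 194, 194, 195, 195, 195, 195, 195, 195, 197, 198, 197, 195, 195, 196, 197]
180 [103, 105, 98, 101, 173, 197, 196, 195, 195, 196, 198, 198, 199, 198, 199, 197, 194, 193, 192, 192, 192, 191, 192, 193, 194, 196, 196, 194]
190 [98, 100, 91, 86, 111, 135, 151, 174, 188, 195, 194, 192, 192, 192, 191, 192, 194, 195, 197, 199, 199, 197, 194, 194, 195, 196, 196, 196]
205 [89, 91, 93, 90, 74, 95, 122, 121, 107, 89, 78, 79, 81, 84, 84, 86, 87, 91, 112, 138, 158, 187, 191, 195, 197, 198, 198, 199]
```

View pics/w11.png

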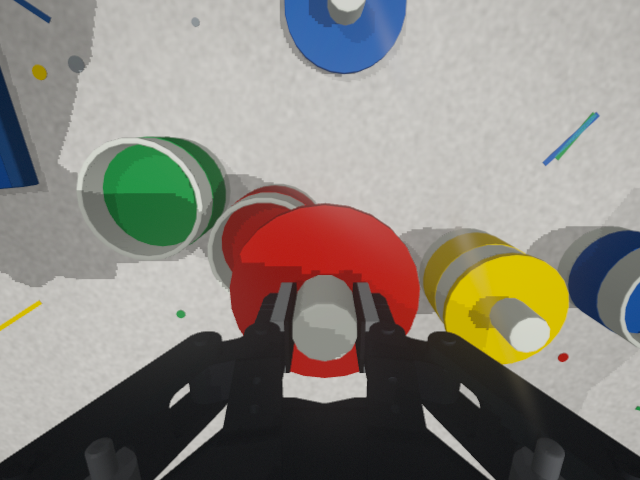

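The red pot was knocked toward −y. Its rim now shows at (209..262,193..245), left of the held lid. I'll move aside for a clear measurement.

move_arm(delta_rot=[[0,0,0],[0,0,0],[0,0,0],[0,0,0],[0,0,0]], dp=[[0.1,0.4,0],[0.2,0.8,0],[0.2,0.9,0],[0.2,0.9,0],[0.2,0.9,0]], hand=[-1,-1,-1,-1,-1])

```text
t: 38.65
ee_pos: [597.2, -92.1, 166.2]
tcp_rot: [-0.001, 1.0, -0.0, 0.0]
contact_force: [-0.1, -0.1, -0.6]
gripper_width: 26.4
grasp_force: 59.4
```

```bash
python3 - <<'E'
from m import *
p,_=st(); im,P=snap('wrist','w12')
print(pot(im,P,(620,-205)),pot(im,P,(584,-311)))
t,Q=snap('top','top6')
for n,c in dict(red=(620,-205),green=(583,-310)).items():
    x,s=pot(t,Q,c);print('top',n,x.round(1),round(s,1))
E
```

```text
t 38.65 p [597.2 -92.1 166.2] x [-1.    -0.001 -0.001] z [ 0.001 -0.001 -1.   ] w 26.4 F 59.4 q6 -0.29
(array([ 624.87222719, -224.18463411]), np.float64(116.15882873535156)) (array([ 584.57211038, -311.42955917]), np.float64(56.07728576660156))
top red [ 624.  -224.3] 36.6
top green [ 583.7 -311.6] 28.0
```

move_arm(delta_rot=[[0,0,0],[0,0,0],[0,0,0]], dp=[[-0.07,-0.3,0],[-0.12,-0.55,0],[-0.142,-0.651,0]], hand=[-1,-1,-1])

```text
t: 39.05
ee_pos: [611.9, -160.6, 165.5]
tcp_rot: [0.002, 1.0, -0.0, 0.0]
contact_force: [0.0, 0.5, -0.7]
gripper_width: 26.1
grasp_force: 59.4
```

move_arm(delta_rot=[[0,0,0],[0,0,0],[0,0,0],[0,0,0],[0,0,0]], dp=[[-0.07,-0.3,0],[-0.12,-0.55,0],[-0.142,-0.651,0],[-0.142,-0.651,0],[-0.142,-0.651,0]], hand=[-1,-1,-1,-1,-1])

```text
t: 39.55
ee_pos: [625.2, -221.8, 165.5]
tcp_rot: [0.0, 1.0, 0.001, -0.0]
contact_force: [0.2, 1.4, -0.5]
gripper_width: 26.3
grasp_force: 59.4
```

move_arm(delta_rot=[[0,0,0],[0,0,0],[0,0,0],[0,0,0],[0,0,0]], dp=[[0,0,0.25],[0,0,0.45],[0,0,0.58],[0,0,0.62],[0,0,0.62]], hand=[-1,-1,-1,-1,-1])

```text
t: 40.05
ee_pos: [625.3, -221.4, 103.5]
tcp_rot: [-0.001, 1.0, 0.0, -0.0]
contact_force: [0.3, 0.1, -0.2]
gripper_width: 26.3
grasp_force: 59.4
```

move_arm(delta_rot=[[0,0,0],[0,0,0],[0,0,0],[0,0,0],[0,0,0]], dp=[[0,0,0.06],[0,0,0.12],[0,0,0.175],[0,0,0.175],[0,0,0.175]], hand=[-1,-1,-1,-1,-1])

```text
t: 40.55
ee_pos: [625.5, -222.3, 86.1]
tcp_rot: [-0.0, 1.0, 0.0, -0.0]
contact_force: [0.5, -0.3, -0.8]
gripper_width: 26.0
grasp_force: 59.4
```

move_arm(delta_rot=[[0,0,0],[0,0,0],[0,0,0],[0,0,0],[0,0,0]], dp=[[0,0,0],[0,0,0],[0,0,0],[0,0,-0.2],[0,0,-0.6]], hand=[-0.1,0,0,0,0])

```text
t: 41.05
ee_pos: [623.3, -221.2, 143.2]
tcp_rot: [-0.0, 1.0, 0.002, -0.003]
contact_force: [0.6, 0.2, -0.4]
gripper_width: 42.7
grasp_force: 0.0
```

move_arm(delta_rot=[[0,0,0],[0,0,0],[0,0,0]], dp=[[0.3,0.1,-0.2],[0.7,0.22,-0.2],[0.91,0.285,-0.2]], hand=[0,0,0])

```text
t: 41.35
ee_pos: [532.7, -193.1, 167.4]
tcp_rot: [-0.0, 1.0, -0.0, 0.0]
contact_force: [-0.4, -0.6, -0.9]
gripper_width: 42.8
grasp_force: 0.0
```

move_arm(delta_rot=[[0,0,0],[0,0,0],[0,0,0],[0,0,0],[0,0,0]], dp=[[0.4,0.12,0],[0.91,0.285,0.2],[0.91,0.285,0.38],[0.91,0.285,0.38],[0.91,0.285,0.38]], hand=[0,0,0,0,0])

```text
t: 41.85
ee_pos: [444.5, -165.8, 129.1]
tcp_rot: [-0.0, 1.0, -0.0, 0.001]
contact_force: [0.5, 0.2, -0.3]
gripper_width: 42.8
grasp_force: 0.0
```

```bash
python3 - <<'E'
from m import *
p,_=st(); im,P=snap('wrist','w13'); x,e=lid(im,P,(443,-165),'blue'); print(x.round(1),np.round(e[0]),np.round(e[1]))
t,Q=snap('top','top7')
for n,c in dict(blue=(664,93),green=(583,-310)).items():
    x,s=pot(t,Q,c);print('top',n,x.round(1),round(s,1))
E
```

```text
t 41.85 p [ 444.5 -165.8  129.1] x [-1.    -0.    -0.001] z [ 0.001 -0.001 -1.   ] w 42.8 F 0.0 q6 -0.53
[ 442.2 -165. ] [324. 230.] [109. 113.]
top blue [664.7  93.2] 44.5
top green [ 584.1 -311.5] 35.8
```

move_arm(delta_rot=[[0,0,0],[0,0,0],[0,0,0],[0,0,0],[0,0,0]], dp=[[0.008,0,0.4],[0.008,0,0.8],[0.008,0,0.95],[0.008,0,1.0],[0.008,0,1.0]], hand=[0,0,0,0,0])

```text
t: 42.45
ee_pos: [443.8, -165.8, 28.4]
tcp_rot: [-0.0, 1.0, -0.0, 0.0]
contact_force: [1.3, 0.5, -0.3]
gripper_width: 42.9
grasp_force: 0.0
```

move_arm(delta_rot=[[0,0,0],[0,0,0],[0,0,0],[0,0,0],[0,0,0]], dp=[[0,0,0.08],[0,0,0.125],[0,0,0.125],[0,0,0.125],[0,0,0.125]], hand=[0,0,0,0,0])

```text
t: 42.95
ee_pos: [443.1, -165.5, 16.2]
tcp_rot: [-0.0, 1.0, -0.0, 0.0]
contact_force: [0.1, -0.7, 0.5]
gripper_width: 42.7
grasp_force: 0.0
```

move_arm(delta_rot=[[0,0,0],[0,0,0],[0,0,0],[0,0,0],[0,0,0]], dp=[[0,0,0],[0,0,0],[0,0,0],[0,0,0],[0,0,0]], hand=[-1,-1,-1,-1,-1])

```text
t: 43.45
ee_pos: [443.1, -165.5, 16.3]
tcp_rot: [-0.0, 1.0, -0.0, 0.0]
contact_force: [-0.7, 0.8, 5.8]
gripper_width: 26.1
grasp_force: 58.8
```

move_arm(delta_rot=[[0,0,0],[0,0,0],[0,0,0],[0,0,0],[0,0,0]], dp=[[0,0,-0.15],[0,0,-0.4],[0,0,-0.7],[0,0,-1.0],[0,0,-1.0]], hand=[-1,-1,-1,-1,-1])

```text
t: 43.95
ee_pos: [445.2, -166.7, 119.4]
tcp_rot: [-0.0, 1.0, -0.002, 0.003]
contact_force: [0.3, -0.1, -0.5]
gripper_width: 26.5
grasp_force: 59.0
```

move_arm(delta_rot=[[0,0,0],[0,0,0],[0,0,0]], dp=[[0,0,-0.4],[0,0,-0.5],[0,0,-0.5]], hand=[-1,-1,-1])

```text
t: 44.25
ee_pos: [443.8, -165.9, 166.7]
tcp_rot: [-0.0, 1.0, -0.001, 0.001]
contact_force: [0.6, -0.4, -1.1]
gripper_width: 26.4
grasp_force: 59.2
```

move_arm(delta_rot=[[0,0,0],[0,0,0],[0,0,0]], dp=[[-0.3,0.35,0],[-0.55,0.64,0],[-0.741,0.865,0]], hand=[-1,-1,-1])

```text
t: 44.55
ee_pos: [517.1, -77.4, 163.6]
tcp_rot: [-0.0, 1.0, 0.001, -0.001]
contact_force: [0.4, 0.3, -0.6]
gripper_width: 26.2
grasp_force: 59.3
```

move_arm(delta_rot=[[0,0,0],[0,0,0],[0,0,0],[0,0,0],[0,0,0]], dp=[[-0.3,0.35,0],[-0.55,0.64,0],[-0.741,0.865,0],[-0.741,0.865,0],[-0.741,0.865,0]], hand=[-1,-1,-1,-1,-1])

```text
t: 45.05
ee_pos: [589.9, 8.2, 163.4]
tcp_rot: [-0.001, 1.0, 0.0, -0.002]
contact_force: [-0.5, -0.5, -0.6]
gripper_width: 26.3
grasp_force: 59.3
```

```bash
python3 - <<'E'
from m import *
p,_=st(); im,P=snap('wrist','w14'); print(pot(im,P,(665,94)))
t,Q=snap('top','top8')
for n,c in dict(blue=(664,93),green=(583,-310)).items():
    x,s=pot(t,Q,c);print('top',n,x.round(1),round(s,1))
E
```

```text
t 45.05 p [589.9   8.2 163.4] x [-1.    -0.002  0.004] z [-0.004  0.    -1.   ] w 26.3 F 59.3 q6 -0.12
(array([665.45239727,  93.77300665]), np.float64(51.332740783691406))
top blue [684.   69.5] 3.0
top green [ 583.9 -311.3] 32.8
```

move_arm(delta_rot=[[0,0,0],[0,0,0],[0,0,0],[0,0,0],[0,0,0]], dp=[[-0.3,0.35,0],[-0.55,0.64,0],[-0.745,0.862,0],[-0.745,0.862,0],[-0.745,0.862,0]], hand=[-1,-1,-1,-1,-1])

```text
t: 45.65
ee_pos: [664.7, 93.0, 165.1]
tcp_rot: [0.0, 1.0, -0.0, -0.001]
contact_force: [-1.5, -0.9, -0.6]
gripper_width: 26.1
grasp_force: 59.4
```

move_arm(delta_rot=[[0,0,0],[0,0,0],[0,0,0],[0,0,0],[0,0,0]], dp=[[0,0,0.25],[0,0,0.45],[0,0,0.58],[0,0,0.62],[0,0,0.62]], hand=[-1,-1,-1,-1,-1])

```text
t: 46.15
ee_pos: [664.8, 93.0, 103.6]
tcp_rot: [0.0, 1.0, -0.0, -0.001]
contact_force: [1.2, 0.2, -1.0]
gripper_width: 26.4
grasp_force: 59.4
```

move_arm(delta_rot=[[0,0,0],[0,0,0],[0,0,0],[0,0,0],[0,0,0]], dp=[[0,0,0.06],[0,0,0.12],[0,0,0.175],[0,0,0.175],[0,0,0.175]], hand=[-1,-1,-1,-1,-1])

```text
t: 46.65
ee_pos: [665.3, 94.0, 86.2]
tcp_rot: [-0.0, 1.0, 0.0, -0.0]
contact_force: [-0.2, -0.0, -0.3]
gripper_width: 25.9
grasp_force: 59.4
```

move_arm(delta_rot=[[0,0,0],[0,0,0],[0,0,0],[0,0,0],[0,0,0]], dp=[[0,0,0],[0,0,0],[0,0,0],[0,0,-0.2],[0,0,-0.6]], hand=[-0.1,0,0,0,0])

```text
t: 47.15
ee_pos: [662.8, 93.8, 143.1]
tcp_rot: [-0.0, 1.0, -0.0, -0.004]
contact_force: [0.2, 0.1, 0.5]
gripper_width: 42.3
grasp_force: 0.0
```

move_arm(delta_rot=[[0,0,0],[0,0,0],[0,0,0]], dp=[[0.24,-0.31,-0.2],[0.5,-0.65,-0.2],[0.731,-0.942,-0.2]], hand=[0,0,0])

```text
t: 47.45
ee_pos: [592.1, -1.4, 167.6]
tcp_rot: [-0.0, 1.0, -0.0, 0.001]
contact_force: [-0.1, -0.1, -0.3]
gripper_width: 42.9
grasp_force: 0.0
```

move_arm(delta_rot=[[0,0,0],[0,0,0],[0,0,0]], dp=[[0.24,-0.31,0],[0.5,-0.65,0],[0.731,-0.942,0]], hand=[0,0,0])

```text
t: 47.75
ee_pos: [518.1, -95.8, 166.6]
tcp_rot: [-0.0, 1.0, -0.0, 0.0]
contact_force: [0.2, -0.9, 1.1]
gripper_width: 42.6
grasp_force: 0.0
```

move_arm(delta_rot=[[0,0,0],[0,0,0],[0,0,0]], dp=[[0.24,-0.31,0],[0.5,-0.65,0],[0.731,-0.942,0]], hand=[0,0,0])

```text
t: 48.05
ee_pos: [445.1, -190.1, 166.7]
tcp_rot: [-0.0, 1.0, -0.0, 0.0]
contact_force: [0.6, -0.1, 0.1]
gripper_width: 42.8
grasp_force: 0.0
```

move_arm(delta_rot=[[0,0,0],[0,0,0],[0,0,0],[0,0,0],[0,0,0]], dp=[[0.24,-0.31,0],[0.5,-0.65,0.2],[0.731,-0.942,0.38],[0.731,-0.942,0.38],[0.731,-0.942,0.38]], hand=[0,0,0,0,0])

```text
t: 48.55
ee_pos: [372.5, -283.4, 128.2]
tcp_rot: [0.001, 1.0, 0.0, -0.0]
contact_force: [1.2, 0.3, 1.0]
gripper_width: 42.8
grasp_force: 0.0
```

```bash
python3 - <<'E'
from m import *
p,_=st(); im,P=snap('wrist','w15'); x,e=lid(im,P,(373,-283),'green'); print(x.round(1),np.round(e[0]),np.round(e[1]))
t,Q=snap('top','top9')
x,s=pot(t,Q,(584,-311));print('top green',x.round(1),round(s,1))
E
```

```text
t 48.55 p [ 372.5 -283.4  128.2] x [-1.     0.002  0.   ] z [-0.     0.001 -1.   ] w 42.8 F 0.0 q6 -0.82
[ 372.7 -283.2] [323. 233.] [108. 113.]
top green [ 584.1 -311.4] 47.3
```

move_arm(delta_rot=[[0,0,0],[0,0,0],[0,0,0],[0,0,0],[0,0,0]], dp=[[0,0,0.4],[0,0,0.8],[0,0,0.95],[0,0,1.0],[0,0,1.0]], hand=[0,0,0,0,0])

```text
t: 49.15
ee_pos: [373.9, -282.3, 28.4]
tcp_rot: [-0.001, 1.0, 0.0, -0.0]
contact_force: [-0.4, 0.5, 0.8]
gripper_width: 42.9
grasp_force: 0.0
```

move_arm(delta_rot=[[0,0,0],[0,0,0],[0,0,0],[0,0,0],[0,0,0]], dp=[[0,0,0.08],[0,0,0.125],[0,0,0.125],[0,0,0.125],[0,0,0.125]], hand=[0,0,0,0,0])

```text
t: 49.65
ee_pos: [373.3, -283.2, 16.1]
tcp_rot: [-0.0, 1.0, -0.0, 0.0]
contact_force: [0.3, 0.2, -0.7]
gripper_width: 43.2
grasp_force: 0.0
```

move_arm(delta_rot=[[0,0,0],[0,0,0],[0,0,0],[0,0,0],[0,0,0]], dp=[[0,0,0],[0,0,0],[0,0,0],[0,0,0],[0,0,0]], hand=[-1,-1,-1,-1,-1])

```text
t: 50.15
ee_pos: [373.4, -283.3, 16.3]
tcp_rot: [-0.0, 1.0, -0.0, 0.0]
contact_force: [-1.0, 0.1, 5.2]
gripper_width: 26.5
grasp_force: 58.9
```

move_arm(delta_rot=[[0,0,0],[0,0,0],[0,0,0],[0,0,0],[0,0,0]], dp=[[0,0,-0.15],[0,0,-0.4],[0,0,-0.7],[0,0,-1.0],[0,0,-1.0]], hand=[-1,-1,-1,-1,-1])

```text
t: 50.65
ee_pos: [375.0, -285.0, 119.4]
tcp_rot: [-0.0, 1.0, -0.002, 0.002]
contact_force: [-0.0, -1.3, 0.2]
gripper_width: 26.4
grasp_force: 59.0
```

move_arm(delta_rot=[[0,0,0],[0,0,0],[0,0,0]], dp=[[0,0,-0.4],[0,0,-0.5],[0,0,-0.5]], hand=[-1,-1,-1])

```text
t: 50.95
ee_pos: [373.9, -283.8, 166.6]
tcp_rot: [-0.0, 1.0, -0.001, 0.001]
contact_force: [0.2, -1.0, -1.0]
gripper_width: 26.5
grasp_force: 59.2
```

move_arm(delta_rot=[[0,0,0],[0,0,0],[0,0,0]], dp=[[-0.3,-0.04,0],[-0.6,-0.08,0],[-0.701,-0.101,0]], hand=[-1,-1,-1])

```text
t: 51.25
ee_pos: [444.7, -293.0, 163.6]
tcp_rot: [-0.001, 1.0, 0.001, -0.0]
contact_force: [0.2, -0.1, -1.1]
gripper_width: 25.9
grasp_force: 59.2
```

move_arm(delta_rot=[[0,0,0],[0,0,0],[0,0,0]], dp=[[-0.3,-0.04,0],[-0.6,-0.08,0],[-0.701,-0.101,0]], hand=[-1,-1,-1])

```text
t: 51.55
ee_pos: [514.5, -303.0, 163.7]
tcp_rot: [-0.001, 1.0, 0.001, -0.001]
contact_force: [-0.6, 0.4, -0.3]
gripper_width: 26.8
grasp_force: 59.2
```

move_arm(delta_rot=[[0,0,0],[0,0,0],[0,0,0],[0,0,0],[0,0,0]], dp=[[-0.3,-0.04,0],[-0.6,-0.08,0],[-0.701,-0.101,0],[-0.701,-0.101,0],[-0.701,-0.101,0]], hand=[-1,-1,-1,-1,-1])

```text
t: 52.05
ee_pos: [582.0, -312.8, 164.5]
tcp_rot: [-0.0, 1.0, 0.001, -0.001]
contact_force: [-0.4, -0.3, -0.6]
gripper_width: 26.0
grasp_force: 59.2
```

```bash
python3 - <<'E'
from m import *
p,_=st(); im,P=snap('wrist','w16'); print(arc(im,P,(584,-311)))
E
```

```text
t 52.05 p [ 582.  -312.8  164.5] x [-1.    -0.     0.003] z [-0.003  0.002 -1.   ] w 26.0 F 59.2 q6 -0.61
(np.float32(177.19623), 584, -311)
```

Pot confirmed at (584,-311). I'll lower the lid, release it and retreat.

move_arm(delta_rot=[[0,0,0],[0,0,0],[0,0,0],[0,0,0],[0,0,0]], dp=[[0,0,0.25],[0,0,0.45],[0,0,0.58],[0,0,0.62],[0,0,0.62]], hand=[-1,-1,-1,-1,-1])

```text
t: 52.6
ee_pos: [582.7, -313.1, 103.5]
tcp_rot: [0.0, 1.0, 0.0, -0.0]
contact_force: [0.0, -0.1, 0.3]
gripper_width: 26.3
grasp_force: 59.2
```

move_arm(delta_rot=[[0,0,0],[0,0,0],[0,0,0],[0,0,0],[0,0,0]], dp=[[0,0,0.06],[0,0,0.12],[0,0,0.175],[0,0,0.175],[0,0,0.175]], hand=[-1,-1,-1,-1,-1])

```text
t: 53.1
ee_pos: [583.4, -313.1, 86.2]
tcp_rot: [-0.0, 1.0, 0.0, -0.0]
contact_force: [0.5, 0.0, -0.7]
gripper_width: 26.5
grasp_force: 59.2
```

move_arm(delta_rot=[[0,0,0],[0,0,0],[0,0,0],[0,0,0],[0,0,0]], dp=[[0,0,0],[0,0,0],[0,0,0],[0,0,-0.2],[0,0,-0.6]], hand=[-0.1,0,0,0,0])

```text
t: 53.6
ee_pos: [581.3, -311.8, 143.1]
tcp_rot: [-0.0, 1.0, 0.002, -0.003]
contact_force: [-0.0, -0.2, 0.9]
gripper_width: 42.3
grasp_force: 0.0
```

move_arm(delta_rot=[[0,0,0],[0,0,0],[0,0,0]], dp=[[0.2,0,-0.5],[0.6,0,-0.7],[1,0,-0.7]], hand=[0,0,0])

```text
t: 53.9
ee_pos: [484.7, -314.8, 221.0]
tcp_rot: [-0.001, 1.0, -0.003, 0.003]
contact_force: [0.1, -1.4, 0.2]
gripper_width: 42.8
grasp_force: 0.0
```

move_arm(delta_rot=[[0,0,0],[0,0,0],[0,0,0],[0,0,0],[0,0,0]], dp=[[0.4,0,0],[0.8,0,0],[0.8,0,0],[0.8,0,0],[0.8,0,0]], hand=[0,0,0,0,0])

```text
t: 54.4
ee_pos: [404.4, -313.8, 216.7]
tcp_rot: [-0.0, 1.0, -0.0, 0.001]
contact_force: [0.4, 0.4, 0.1]
gripper_width: 42.4
grasp_force: 0.0
```

```bash
python3 - <<'E'
from m import *
st(); t,Q=snap('top','topF'); s,S=snap('side','sideF')
# lid flange centres at z=80 from colour
h=cv2.cvtColor(t,cv2.COLOR_RGB2HSV);y,x=np.mgrid[0:480,0:640]
for n,c in dict(blue=(665,94),yellow=(667,-43),red=(625,-224),green=(584,-311)).items():
    m=np.zeros((480,640),np.uint8);u,v=w2px(Q,(*c,81))
    for a,b in HUE[n]: m|=((h[...,0]>=a-5)&(h[...,0]<=b+5)&(h[...,1]>110)&(np.hypot(x-u,y-v)<25)).astype(np.uint8)
    e=cv2.fitEllipse(cv2.convexHull(max(cv2.findContours(m,0,1)[0],key=cv2.contourArea)));print(n,px2w(Q,*e[0],80).round(1),np.round(e[1],1))
a=cv2.resize(cv2.imread('pics/topF.png')[150:320,100:440],(800,400));b=cv2.imread('pics/sideF.png')[180:340,250:430]
c=np.zeros((600,800,3),np.uint8);c[:300,:600]=cv2.resize(a,(600,300));c[300:,:338]=cv2.resize(b,(338,300),interpolation=cv2.INTER_CUBIC)
c[300:,340:]=cv2.resize(cv2.imread('pics/sideF.png')[140:360,240:500],(460,300));cv2.imwrite('pics/fin.png',c)
E
```

```text
t 54.4 p [ 404.4 -313.8  216.7] x [-1.    -0.    -0.001] z [ 0.001 -0.001 -1.   ] w 42.4 F 0.0 q6 -0.82
blue [659.5  90.7  80. ] [36.9 41.7]
yellow [662.7 -44.   80. ] [37.1 41.2]
red [ 620.8 -220.5   80. ] [37.  40.2]
green [ 580.3 -308.8   80. ] [36.6 40.5]
```

View pics/fin.png

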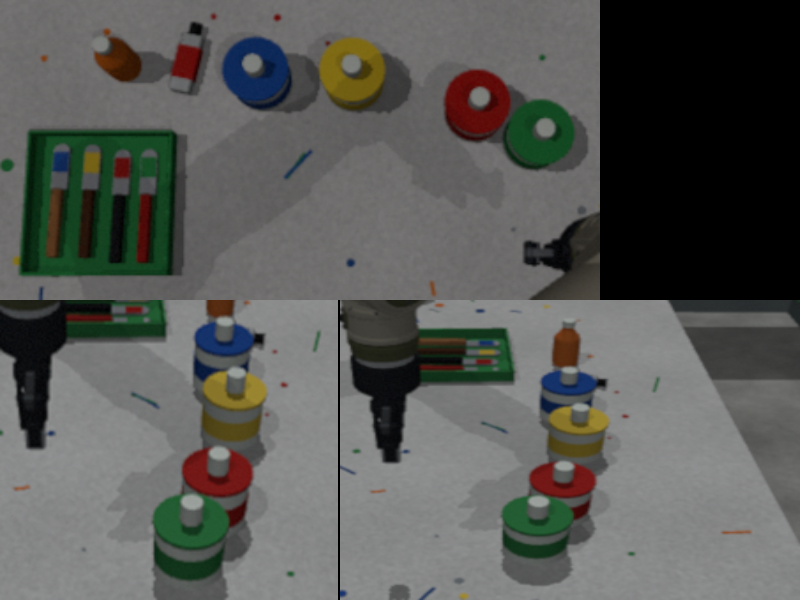

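The final view shows all four lids level on their own pots, four knives flat in the tray, and the bystanders where they started. Handing in.

```bash
python3 -c "
from cell import r
print(r.sign_off())"
```

```text
the job is handed in; nothing more can be done
None
```

I handed the job in at about 54 s: all four knives lie flat in the tray and each lid sits level on the pot of its own colour, judging by the final images (the sign-off returned no verdict).

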